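Rig the bench air line: unpin and reverse the supply tube, screw the elbows to their marks

TASK

Get the air line ready for connecting: draw the retaining pin out of the tube cradle and lay it in the cradle's side notch, then turn the tube end for end so that it lies in its two saddles with the union nut at the stop plate, without knocking it against the elbows. Screw every steel elbow that is there further onto its stub, clockwise, until its outlet points at the raised mark on its own foot, without running past it, and leave the tape rolls, stamp and marker where they are.

Things in the scene. Friction and masses are not known exactly. Their poses are not given: they have to be found in the camera images.
- cradle: Fixed grey tube cradle, base plate 280 x 90 x 10 mm; origin on the bench under the middle between its saddles, x along the tube, z up. Upright stop plate (8 thick, 80 wide, 83 mm high) at x = +124 mm. At x = -65, y = +30 and -30, two ears (10 thick, 30 wide, 88 mm high) with a bore along y through both, 15 wide, 14 mm high, floor z = 66; the pin lies in it over the tube.
- saddle_mid (a point): Place of the tube's middle when it lies in the saddles: 52 mm above the cradle's origin, axes as the cradle's. V saddles at cradle x = +65 and -65 mm, 16 mm thick along x, sides at 45 degrees, 48 mm wide at the top, tops at z = 59 mm; between them the base plate is free.
- notch (a point): Place of the middle of the pin's shank when parked in the side notch, 55 mm above the bench (cradle x = -135, y = -2), axes as the cradle's: two ribs 8 mm thick at y = +26 and -22 with upward open V notches, 28 mm wide at the top, tops z = 62 mm. The parked pin lies along y; head towards +y, as in the bore, it overhangs the base's edge.
- tube_mid (a point): Loose steel tube 205 mm long, 24 mm in diameter, about 200 g: its middle on its centre line; x axis points along the tube to the hexagonal union nut. At the start it lies in the saddles the wrong way round, under the pin, nut at the notch end.
- tube_nut (a point): Middle of the tube's union nut (hexagon 42 mm over corners, 24 mm long), 93 mm from the tube's middle; the other end has only a round collar 32 mm in diameter. Nut and collar begin 81 mm from the middle, so they lie just outside the saddles with 8 mm of play each way.
- pin_head (a point): Loose steel retaining pin, 60 g: centre of its ribbed round head, 20 mm in diameter, 34 mm long; y axis along the pin from shank to head. Hexagonal flange 6 mm thick, 29 mm over corners, between head and shank, its shank-side face 23 mm from this point. It lies level in the bore, head on the cradle's +y side, 71 mm above the bench; draw it out along +y (80 mm).
- pin_shank (a point): Middle of the pin's plain shank, 10 mm in diameter and 80 mm long, 63 mm from the head's centre
- station_a: Heavy grey round pipe stand (2.8 kg, stands loose but firm), foot 96 mm in diameter and 16 mm thick, origin on the bench under the axis of its upright threaded stub (25 mm); a tongue 26 mm wide with the raised mark sticks out along its x axis to 87 mm. May be absent.
- mark_a (a point): Middle of the raised mark, a straight steel rib 30 x 6 mm lying on that tongue, 70 mm from the stub's axis, 15 mm above the bench
- elbow_a (a joint): Angle of the steel elbow on its stub, rad: grows as it is turned clockwise seen from above (screwed on, sinking 0.6 mm per rad); 0 when the outlet points exactly over the mark; starts between -6.0 and -4.2, less than one full turn short; stays where it is left, moderate thread drag of about 0.12 N m; no stop at 0.
- body_a (a point): On the stub's axis at the height of the outlet's centre line (80 mm above the bench when screwed to the mark, up to 4 mm more before): centre of the elbow's squared body, 36 mm across its two upright wrench flats (they face the elbow's y and -y, 34 mm long along x, reaching from 30 mm below this point to 23 mm above it); x axis points out of the outlet, whose round mouth (38 mm collar) ends 66 mm from the stub's axis
- station_b: Heavy grey round pipe stand (2.8 kg, stands loose but firm), foot 96 mm in diameter and 16 mm thick, origin on the bench under the axis of its upright threaded stub (25 mm); a tongue 26 mm wide with the raised mark sticks out along its x axis to 87 mm. May be absent.
- mark_b (a point): Middle of the raised mark, a straight steel rib 30 x 6 mm lying on that tongue, 70 mm from the stub's axis, 15 mm above the bench
- elbow_b (a joint): Angle of the steel elbow on its stub, rad: grows as it is turned clockwise seen from above (screwed on, sinking 0.6 mm per rad); 0 when the outlet points exactly over the mark; starts between -6.0 and -4.2, less than one full turn short; stays where it is left, moderate thread drag of about 0.12 N m; no stop at 0.
- body_b (a point): On the stub's axis at the height of the outlet's centre line (80 mm above the bench when screwed to the mark, up to 4 mm more before): centre of the elbow's squared body, 36 mm across its two upright wrench flats (they face the elbow's y and -y, 34 mm long along x, reaching from 30 mm below this point to 23 mm above it); x axis points out of the outlet, whose round mouth (38 mm collar) ends 66 mm from the stub's axis
- station_c: Heavy grey round pipe stand (2.8 kg, stands loose but firm), foot 96 mm in diameter and 16 mm thick, origin on the bench under the axis of its upright threaded stub (25 mm); a tongue 26 mm wide with the raised mark sticks out along its x axis to 87 mm. May be absent.
- mark_c (a point): Middle of the raised mark, a straight steel rib 30 x 6 mm lying on that tongue, 70 mm from the stub's axis, 15 mm above the bench
- elbow_c (a joint): Angle of the steel elbow on its stub, rad: grows as it is turned clockwise seen from above (screwed on, sinking 0.6 mm per rad); 0 when the outlet points exactly over the mark; starts between -6.0 and -4.2, less than one full turn short; stays where it is left, moderate thread drag of about 0.12 N m; no stop at 0.
- body_c (a point): On the stub's axis at the height of the outlet's centre line (80 mm above the bench when screwed to the mark, up to 4 mm more before): centre of the elbow's squared body, 36 mm across its two upright wrench flats (they face the elbow's y and -y, 34 mm long along x, reaching from 30 mm below this point to 23 mm above it); x axis points out of the outlet, whose round mouth (38 mm collar) ends 66 mm from the stub's axis
- tape_roll: Wide tape roll, 96 mm across, 48 mm high, lying flat: leave alone
- masking_roll: Narrow tape roll, 92 mm across, 25 mm high, lying flat: leave alone
- the_hand_stamp: Hand stamp 74 mm high: leave alone
- marker: Marker pen 135 mm long: leave alone

How it is judged:
By the outcome, as a careful person would: the job done as asked, in the order asked, and still so for the second after the job is handed in, with the robot touching nothing.
Of station_a, station_b, station_c only 2 to 3 are there at a start; the rules pass over those that are not, and their reading is None.
At some moment in a run one of tube may be knocked a few centimetres aside while the robot is not near it.
Once in a run the grip may slacken for a moment while it holds something.
It also fails if it takes over 210 s, if anything falls off the work surface, if the arm or the gripper's body presses on something with over 40 N, if the wrist force passes 120 N, or if a joint passes its speed limit or range.

ROBOT

A 6-joint arm with a two-finger parallel gripper is mounted at the origin on a cart in front of the work surface, level with it; the furniture and walls round the work are solid. World frame = base frame: x ahead of the robot, y to its left, z up, the work surface at z = 0. Lengths are in m, angles in rad, forces in N, time in s.
With the tool pointing down it reaches from about 0.35 to 0.85 m from the base axis. Payload 8.1 kg.
Tool frame: the origin (TCP) lies at the very end of the fingers, on their centre line; the grasp point (between the pads) lies 19 mm behind it; z points along the fingers, y is the direction in which the jaws open and shut (so a half turn about z gives the same grasp; the last joint's range is limited). The gripper opens to 93 mm and grips with 3 to 60 N. Pads are 15 mm wide; open, the fingers measure 128 mm over their backs; the gripper's body (75 mm by 188 mm) begins 65 mm behind the grasp point.
Start: joints at [-1.32, 0.13, 1.488, -0, 1.523, -0.085], TCP at [0.198, -0.566, 0.193] pointing down, gripper open.
Joint ranges: [-2.96, 2.96], [-0.89, 2.26], [0.02, 2.5], [-1.34, 4.48], [0, 2.73], [-2.66, 2.66]. Speed limits (rad/s): [2.39, 2.39, 2.79, 3.14, 3.14, 3.14].

INTERFACE

Orientations are given as a rotation vector (axis times angle).
In Python, from plant import robot gives the robot as it stands.
- The arm moves only by the shell command python3 -m inch 'ROWS' [FORCE]. ROWS is JSON, a list that holds one entry, the list of rows, each a list of 7 numbers: the shift along the tool's x, y, z in cm, then the turn, a rotation vector about the tool's x, y, z in degrees, then the gripper command: -1 is fully open, 1 is shut, values between are in proportion. A call has 1 to 5 rows; each row shifts and turns the commanded pose from where the row before left it, along the tool's axes as they then stand; what a row does not reach is not made up. A row lasts 1/10 s, in which the tool goes at most 50 mm and 8.59 degrees, less where a joint would pass 70% of its speed; a pose out of reach is approached as far as the arm can. A call with a gripper value outside its range is refused whole. The fingers move at their own pace and stop on an object; FORCE is the grip in N (left out, the last holds). Time passes only in rows, so rows that do not move let the fingers close. It gives the time, the measured TCP pose, the force and the opening at its end, in the units of the state.
- robot.read_state(): the state, without advancing time (a new reading comes with each control period).
- robot.read_camera(name): name is "side" or "top"; returns a dict with "image" (384x512x3 uint8, blue, green, red), "K" (3x3 intrinsics, pixels), "distortion" ([k1, k2, p1, p2, k3] as OpenCV has them; the pictures are not rectified), "R" (3x3) and "t" (3): a world point X has camera coordinates R X + t. Camera axes: x right, y down, z forward; pixel columns grow to the right and rows downward; lengths in m; the calibration is good to about 2 mm. A picture is of the moment at which its call begins. There is no depth.
- robot.close_job(): hands the job in, once; it reports no verdict.
The state is a dict: "t": time; "q": joint angles; "dq": joint speeds; "joint_torque": joint torques, N m; "tool_pos": TCP position; "orientation": TCP orientation; "force": force on the tool from outside, world axes, zero at the start; "wrist_torque": the same for the moment, N m; "opening": finger opening in m.
Only numpy, scipy, OpenCV 4.12 (cv2) and the standard library are available. Lean on these libraries where they do the work, as an engineer would, in place of code of your own. Each camera call takes 0.05 s, during which the arm holds its last target. There are 200 camera calls.

## Working session

There is one attempt and no reset: what is moved stays moved. The work goes in short steps, Python scripts to look and compute and a shell command to move; the robot and the scene stay as the last step left them, time stands still between calls to the robot, and variables do not carry over. Pictures are saved under pics/ and viewed, about 12 in all and at most 16, crops included, and the job is handed in when it is done.

```bash
ls; mkdir -p pics; cat > h.py <<'E'
import numpy as np, cv2
from scipy.spatial.transform import Rotation as Rn
from plant import robot
def cam(n,save=None):
    c=robot.read_camera(n)
    for k in("K","R","t","distortion"): c[k]=np.array(c[k],float)
    c["image"]=np.array(c["image"])
    if save: cv2.imwrite("pics/"+save,c["image"])
    return c
def ray(c,uv):
    p=cv2.undistortPoints(np.array(uv,float).reshape(-1,1,2),c["K"],c["distortion"]).reshape(-1,2)
    d=np.c_[p,np.ones(len(p))]@c["R"]; return -c["R"].T@c["t"].ravel(),d
def onz(c,uv,z):
    o,d=ray(c,uv); return o+d*((z-o[2])/d[:,2])[:,None]
def proj(c,X):
    return cv2.projectPoints(np.array(X,float).reshape(-1,1,3),cv2.Rodrigues(c["R"])[0],c["t"],c["K"],c["distortion"])[0].reshape(-1,2)
E
python3 - <<'E'
from h import *
s=robot.read_state(); print({k:np.round(v,3).tolist() for k,v in s.items()})
for n in("top","side"):
    c=cam(n); im=c["image"]; cv2.imwrite(f"pics/{n}0.png",cv2.resize(im,(800,600),interpolation=cv2.INTER_CUBIC))
    print(n,c["K"].round(1).tolist(),c["distortion"],(-c["R"].T@c["t"].ravel()).round(3),c["R"].round(3).tolist())
E
```

```text
pics
{'t': 0.0, 'q': [-1.32, 0.131, 1.489, -0.0, 1.523, -0.085], 'dq': [-0.001, 0.0, -0.0, -0.001, -0.001, 0.001], 'joint_torque': [-0.004, -55.986, -49.176, 0.077, 0.036, -0.0], 'tool_pos': [0.198, -0.566, 0.192], 'orientation': [-3.096, -0.525, 0.0], 'force': [-0.218, 0.633, -0.547], 'wrist_torque': [-0.008, -0.018, -0.034], 'opening': 0.093}
top [[440.2, 0.0, 249.5], [0.0, 440.2, 192.2], [0.0, 0.0, 1.0]] [-0.0834902  0.         0.         0.         0.       ] [0.484 0.099 1.44 ] [[-0.023, -0.999, -0.025], [-0.998, 0.024, -0.053], [0.054, 0.023, -0.998]]
side [[357.5, 0.0, 256.4], [0.0, 357.5, 189.4], [0.0, 0.0, 1.0]] [0.03225059 0.         0.         0.         0.        ] [ 0.568 -1.022  0.814] [[1.0, 0.024, 0.015], [0.026, -0.556, -0.831], [-0.012, 0.831, -0.556]]
```

View pics/top0.png

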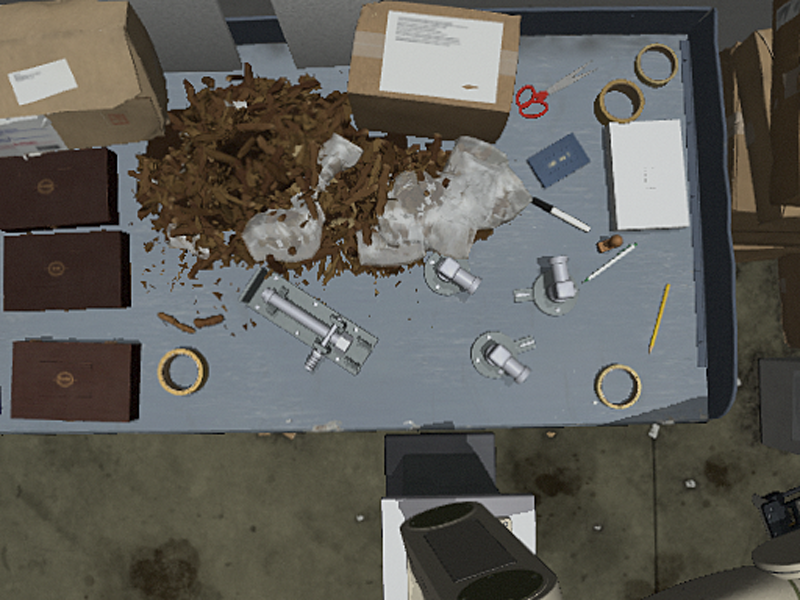

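View pics/side0.png

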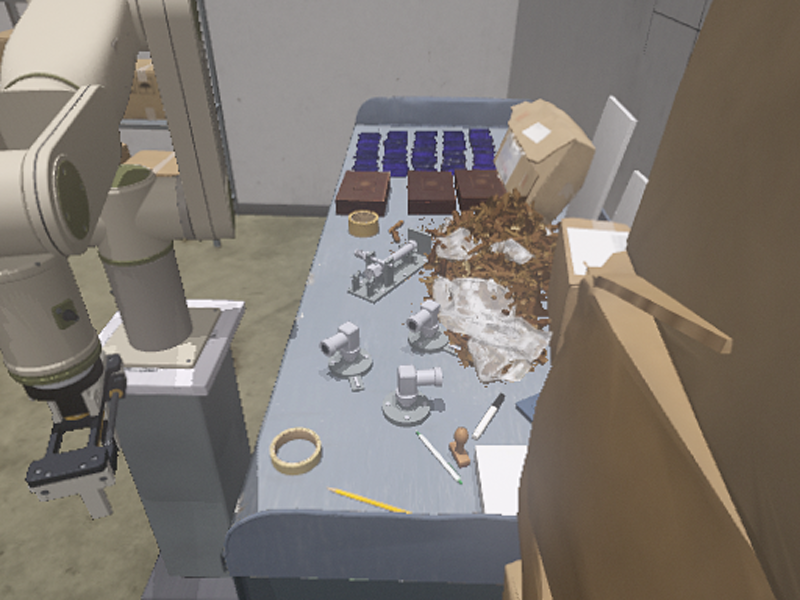

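```bash
python3 - <<'E'
from h import *
c=cam("top"); im=c["image"]; 
a=im[165:245,150:250]; b=im[155:250,265:375]
A=cv2.resize(a,None,fx=6,fy=6,interpolation=cv2.INTER_CUBIC)
B=cv2.resize(b,None,fx=6,fy=6,interpolation=cv2.INTER_CUBIC)
cv2.imwrite("pics/crA.png",A);cv2.imwrite("pics/crB.png",B);np.save("top0.npy",im)
E
```

```text
(no output)
```

View pics/crA.png

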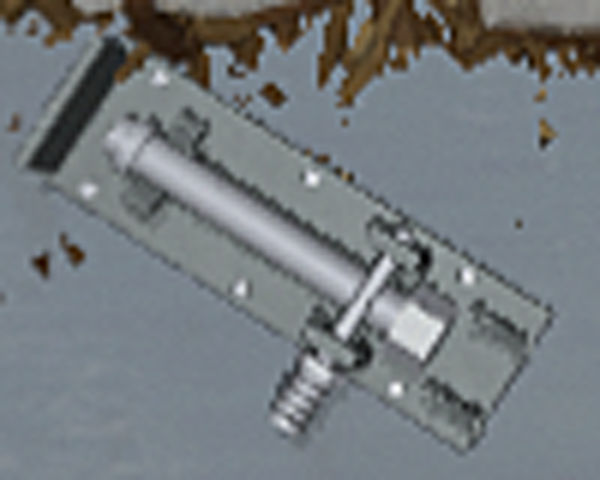

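View pics/crB.png

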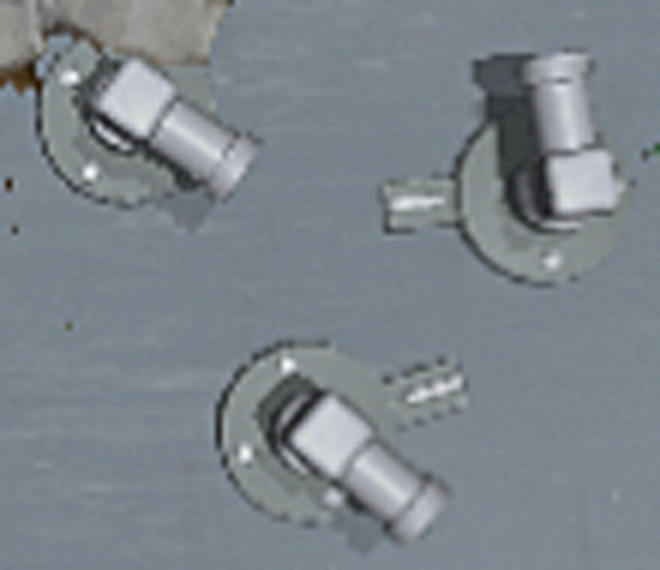

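```bash
cat > clicks.py <<'E'
from h import *
c=cam("top")
def A(p): return (np.array(p,float).reshape(-1,2)+.5)/6-.5+[150,165]
def B(p): return (np.array(p,float).reshape(-1,2)+.5)/6-.5+[265,155]
E
python3 - <<'E'
from clicks import *
sc=onz(c,A([(160,77),(88,190),(312,178),(240,289),(469,276),(397,389)]),.011)
print("screws",sc.round(4).tolist())
pl=(sc[0]+sc[1])/2; mn=(sc[4]+sc[5])/2; ax=(pl-mn)[:2]; ct=sc.mean(0)
print("cradle ctr",ct.round(4),"yaw",np.degrees(np.arctan2(ax[1],ax[0])), np.hypot(*ax))
yv=np.array([-ax[1],ax[0]])/np.hypot(*ax); xv=ax/np.hypot(*ax)
def loc(p): d=p[:,:2]-ct[:2]; return np.c_[d@xv,d@yv].round(4).tolist()
print("base far corners z.01",loc(onz(c,A([(553,312),(467,452)]),.01)))
print("stop top corners z.083",loc(onz(c,A([(22,165),(105,35)]),.083)))
print("pin head end/flange",loc(onz(c,A([(287,418),(318,367)]),.071)), "shank",loc(onz(c,A([(390,260),(343,333)]),.071)))
print("tube ends",loc(onz(c,A([(112,143),(435,335)]),.052)))
for n,f,m,b,o in((1,(129,116),None,(133,97),(240,165)),(2,(545,197),(418,203),(583,182),(557,65)),(3,(306,433),(432,388),(332,433),(420,512))):
    F=onz(c,B(f),.016)[0]; Bd=onz(c,B(b),.106)[0]; O=onz(c,B(o),.083)[0]; C=(F+Bd)/2
    print(n,"foot",F.round(4),"body",Bd.round(4),"outlet",np.degrees(np.arctan2(*(O-C)[[1,0]])).round(1),np.hypot(*(O-C)[:2]).round(4))
    if m:
        M=onz(c,B(m),.017)[0]; print("  mark",M.round(4),np.degrees(np.arctan2(*(M-F)[[1,0]])).round(1),np.hypot(*(M-F)[:2]).round(4))
s=cam("side"); i=s["image"][180:280,200:300]; cv2.imwrite("pics/sB.png",cv2.resize(i,None,fx=6,fy=6,interpolation=cv2.INTER_CUBIC))
q=robot.read_state(); print(Rn.from_rotvec(q["orientation"]).as_matrix().round(2))
E
```

```text
screws [[0.6155, 0.3712, 0.011], [0.5546, 0.4117, 0.011], [0.5583, 0.2886, 0.011], [0.4988, 0.329, 0.011], [0.5031, 0.2042, 0.011], [0.4429, 0.2444, 0.011]]
cradle ctr [0.5289 0.3082 0.011 ] yaw 56.160120965444456 0.20122819856283883
base far corners z.01 [[-0.1496, -0.0446], [-0.1511, 0.0441]]
stop top corners z.083 [[0.1216, 0.0382], [0.1218, -0.0419]]
pin head end/flange [[-0.0648, 0.0746], [-0.0641, 0.0437]] shank [[-0.0657, -0.0232], [-0.0656, 0.0219]]
tube ends [[0.0945, 0.0051], [-0.1052, -0.002]]
1 foot [0.6175 0.0121 0.016 ] body [0.6186 0.0152 0.106 ] outlet -121.9 0.0635
2 foot [ 0.5682 -0.2113  0.016 ] body [ 0.57   -0.2113  0.106 ] outlet 5.3 0.0634
  mark [ 0.5666 -0.1423  0.017 ] 91.4 0.069
3 foot [ 0.4444 -0.0784  0.016 ] body [ 0.4466 -0.0803  0.106 ] outlet -130.5 0.063
  mark [ 0.4669 -0.1467  0.017 ] -71.8 0.0719
[[ 0.94  0.33 -0.  ]
 [ 0.33 -0.94  0.  ]
 [ 0.   -0.   -1.  ]]
```

View pics/sB.png

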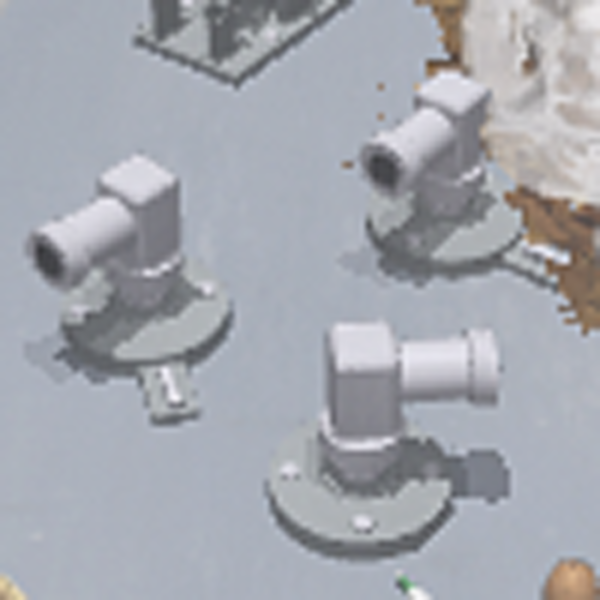

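```bash
cat > goto.py <<'E'
# usage: goto.py x y z xang [-> shift in tool cm, turn about tool z deg]; "c" prefix = cradle frame
import sys
from h import *
CT=np.array([.5289,.3082]); YAW=56.16
def w(x,y): a=np.radians(YAW); return CT+[x*np.cos(a)-y*np.sin(a),x*np.sin(a)+y*np.cos(a)]
if __name__=="__main__":
    a=sys.argv[1:]; cr=a[0]=="c"; v=np.array(a[cr:],float)
    p=np.r_[w(*v[:2]),v[2]] if cr else v[:3]; g=v[3]+(YAW if cr else 0)
    s=robot.read_state(); R=Rn.from_rotvec(s["orientation"]).as_matrix()
    T=np.array([[np.cos(np.radians(g)),np.sin(np.radians(g)),0],[np.sin(np.radians(g)),-np.cos(np.radians(g)),0],[0,0,-1]]).T
    print("t %.1f"%s["t"],"q",np.round(np.degrees(s["q"]),0),"pos",np.round(s["tool_pos"],4),"F",np.round(s["force"],1),"op %.4f"%s["opening"])
    print("shift now-axes cm",(R.T@(p-s["tool_pos"])*100).round(2),"after-turn axes",(T.T@(p-s["tool_pos"])*100).round(2),"turn",np.degrees(Rn.from_matrix(R.T@T).as_rotvec()).round(2))
E
python3 - <<'E'
from h import *
s=cam("side"); o=lambda x,y:[200+(x+.5)/6-.5,180+(y+.5)/6-.5]
for z in(.008,.017): print(onz(s,[o(545,249),o(520,240),o(570,258),o(170,388),o(530,265)],z).round(4).tolist())
E
python3 -m inch '[[[4.1,-2.1,0,0,0,0,0],[4.1,-2.1,0,0,0,0,0],[4.1,-2.1,0,0,0,0,0],[4.1,-2.1,0,0,0,0,0]]]'
python3 -m inch '[[[4.1,-2.1,0,0,0,0,0],[4.1,-2.1,0,0,0,0,0],[4.1,-2.1,0,0,0,0,0],[4.1,-2.1,0,0,0,0,0]]]'
python3 -m inch '[[[1.6,-4.6,0,0,0,0,0],[1.6,-4.6,0,0,0,0,0],[1.6,-4.6,0,0,0,0,0],[1.6,-4.6,0,0,0,0,0]]]'
python3 -m inch '[[[1.6,-4.6,0,0,0,0,0],[1.6,-4.6,0,0,0,0,0],[1.6,-4.6,0,0,0,0,0],[1.6,-4.6,0,0,0,0,0]]]'
python3 -m inch '[[[1.6,-4.6,0,0,0,0,0],[1.6,-4.6,0,0,0,0,0],[1.6,-4.6,0,0,0,0,0],[1.6,-4.6,0,0,0,0,0]]]'
python3 goto.py c -.065 .058 .192 90
```

```text
[[0.6773, -0.0175, 0.008], [0.6627, -0.0095, 0.008], [0.6916, -0.0253, 0.008], [0.4648, -0.1473, 0.008], [0.6675, -0.0329, 0.008]]
[[0.676, -0.0287, 0.017], [0.6616, -0.0208, 0.017], [0.6903, -0.0365, 0.017], [0.466, -0.1571, 0.017], [0.6664, -0.0439, 0.017]]
t: 0.7
tool_pos: [0.3257, -0.4318, 0.1928]
orientation: [3.097, 0.524, 0.0]
force: [0.7, -0.7, 0.3]
opening: 0.0656
t: 1.1
tool_pos: [0.4531, -0.2982, 0.193]
orientation: [3.097, 0.525, 0.0]
force: [0.5, -1.6, 0.5]
opening: 0.0466
t: 1.5
tool_pos: [0.4515, -0.1031, 0.1928]
orientation: [3.097, 0.525, 0.0]
force: [1.5, -0.1, 0.6]
opening: 0.0467
t: 1.9
tool_pos: [0.4513, 0.0918, 0.1932]
orientation: [3.097, 0.525, 0.001]
force: [1.1, -1.0, -0.5]
opening: 0.0467
t: 2.3
tool_pos: [0.4511, 0.2868, 0.193]
orientation: [-3.097, -0.525, -0.001]
force: [0.8, -1.0, 0.6]
opening: 0.0466
t 2.3 q [27. -3. 96. -0. 87. 98.] pos [0.4511 0.2868 0.193 ] F [ 0.8 -1.   0.6] op 0.0466
shift now-axes cm [-0.63 -0.19  0.1 ] after-turn axes [ 0.53 -0.39  0.1 ] turn [ 4.0000e-02 -2.0000e-02 -1.2691e+02]
```

```bash
for i in 1; do
python3 -m inch '[[[0,0,0,0,0,-8.46,0],[0,0,0,0,0,-8.46,0],[0,0,0,0,0,-8.46,0],[0,0,0,0,0,-8.46,0],[0,0,0,0,0,-8.46,0]]]' >/dev/null
python3 -m inch '[[[0,0,0,0,0,-8.46,0],[0,0,0,0,0,-8.46,0],[0,0,0,0,0,-8.46,0],[0,0,0,0,0,-8.46,0],[0,0,0,0,0,-8.46,0]]]' >/dev/null
python3 -m inch '[[[0,0,0,0,0,-8.46,0],[0,0,0,0,0,-8.46,0],[0,0,0,0,0,-8.46,0],[0,0,0,0,0,-8.46,0],[0,0,0,0,0,-8.46,0]]]'
done
python3 -m inch '[[[0.6,-0.4,2,0,0,0,0],[0,0,3,0,0,0,0],[0,0,2,0,0,0,0],[0,0,0,0,0,0,0]]]'
python3 goto.py c -.065 .058 .052 90
python3 - <<'E'
from h import *
s=cam("side"); i=s["image"][130:230,200:300]; c=cam("top")["image"][165:245,150:250]
cv2.imwrite("pics/p1.png",np.hstack([cv2.resize(i,(400,400),interpolation=2),cv2.resize(c,(400,400),interpolation=2)]))
E
```

```text
t: 3.8
tool_pos: [0.4514, 0.2846, 0.1928]
orientation: [0.906, 3.008, 0.0]
force: [0.8, 0.7, -0.1]
opening: 0.0466
t: 4.2
tool_pos: [0.4419, 0.2835, 0.1194]
orientation: [-0.914, -3.001, 0.006]
force: [-0.2, 0.4, -0.9]
opening: 0.0465
t 4.2 q [ 27.  -1. 102.   0.  80. -29.] pos [0.4419 0.2835 0.1194] F [-0.2  0.4 -0.9] op 0.0465
shift now-axes cm [-0.07  0.43  6.74] after-turn axes [-0.05  0.4   6.74] turn [-0.3  -0.17 -0.02]
```

View pics/p1.png

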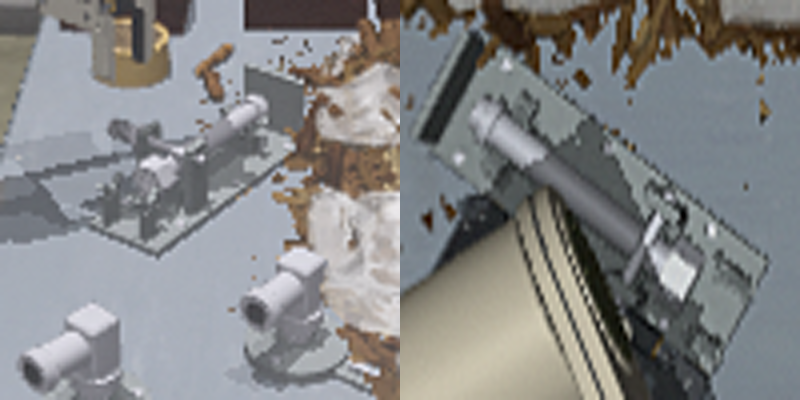

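```bash

python3 -m inch '[[[0,0.4,2,-0.3,-0.2,0,0],[0,0,2,0,0,0,0],[0,0,1.6,0,0,0,0],[0,0,1.1,0,0,0,0],[0,0,0,0,0,0,0]]]'
python3 goto.py c -.065 .058 .052 90
python3 -m inch '[[[0,0,0,0,0,0,1],[0,0,0,0,0,0,1],[0,0,0,0,0,0,1],[0,0,0,0,0,0,1],[0,0,0,0,0,0,1]]]' 15
python3 -m inch '[[[0,0,0,0,0,0,1],[0,0,0,0,0,0,1]]]' 30
python3 goto.py c -.065 .138 .052 90
```

```text
t: 4.8
tool_pos: [0.4465, 0.2879, 0.0555]
orientation: [0.914, 3.001, 0.005]
force: [0.5, -0.1, -0.4]
opening: 0.0465
t 4.8 q [ 27.   3. 105.  -0.  72. -29.] pos [0.4465 0.2879 0.0555] F [ 0.5 -0.1 -0.4] op 0.0465
shift now-axes cm [ 0.08 -0.23  0.35] after-turn axes [ 0.08 -0.23  0.35] turn [ 0.25  0.17 -0.02]
t: 5.3
tool_pos: [0.4469, 0.2882, 0.0562]
orientation: [0.913, 3.0, 0.007]
force: [-0.4, -0.0, 0.9]
opening: 0.0113
t: 5.5
tool_pos: [0.4467, 0.2881, 0.0559]
orientation: [0.913, 3.001, 0.006]
force: [0.1, 0.5, 0.2]
opening: 0.0007
t 5.5 q [ 27.   3. 105.  -0.  72. -29.] pos [0.4467 0.2881 0.0559] F [0.1 0.5 0.2] op 0.0007
shift now-axes cm [ 8.09 -0.26  0.36] after-turn axes [ 8.09 -0.25  0.39] turn [ 0.3   0.2  -0.02]
```

```bash
python3 - <<'E'
from h import *
s=cam("side"); i=s["image"].copy(); t=robot.read_state()["tool_pos"]
print("tcp",proj(s,t), "side of pin head (clicked) :",[200+120/4,130+130/4], "pin proj",proj(s,[.4445,.2865,.071]))
i=i[110:210,180:280]; c=cam("top"); print(proj(c,t),proj(c,[.4445,.2865,.071]))
cv2.imwrite("pics/p2.png",np.hstack([cv2.resize(i,(500,500),interpolation=2)]))
E
```

```text
tcp [[232.61733701 165.26547812]] side of pin head (clicked) : [230.0, 162.5] pin proj [[231.9876448 162.296867 ]]
[[200.48376983 228.93576547]] [[200.33730658 229.77058124]]
```

View pics/p2.png

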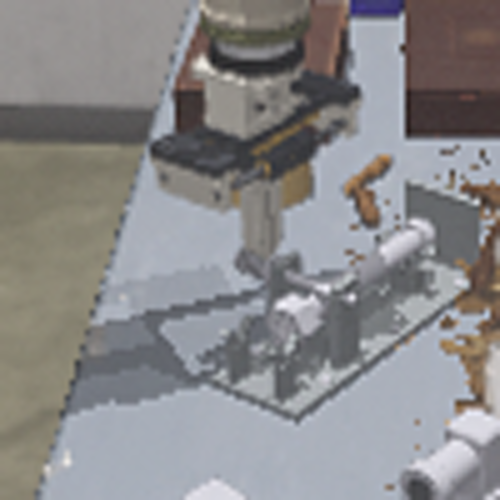

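```bash
python3 - <<'E'
from h import *
s=cam("side")["image"][140:180,210:260]; c=cam("top")["image"][200:250,165:225]
cv2.imwrite("pics/p3.png",np.hstack([cv2.resize(s,(500,400),interpolation=2),cv2.resize(c,(300,400),interpolation=2)]))
E
```

```text
(no output)
```

View pics/p3.png

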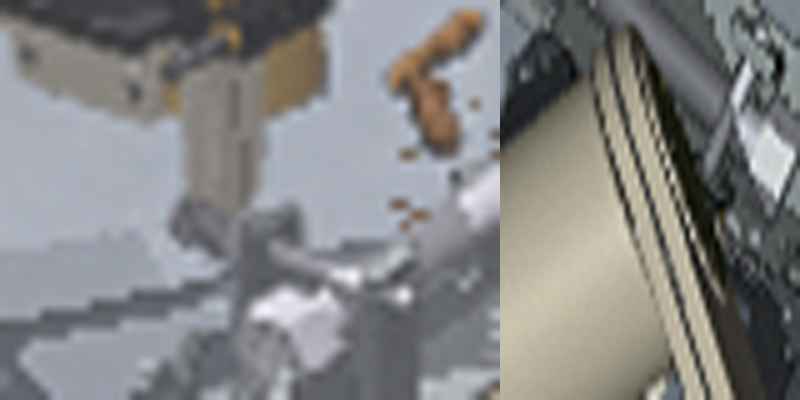

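```bash
python3 - <<'E'
from clicks import *
s=cam("side")
def tri(a,b):
    o1,d1=ray(c,a); o2,d2=ray(s,b); d1=d1[0]/np.linalg.norm(d1[0]); d2=d2[0]/np.linalg.norm(d2[0])
    k=np.linalg.lstsq(np.c_[d1,-d2],o2-o1,rcond=None)[0]; p,q=o1+k[0]*d1,o2+k[1]*d2
    print(((p+q)/2).round(4),np.linalg.norm(p-q).round(4))
S=lambda x,y:[210+x/10-.45,140+y/10-.45]
tri(A((287,418)),S(190,222)); tri(A((302,390)),S(210,230)); tri(A((390,260)),S(385,285))
s1=lambda x,y:[200+(x+.5)/6-.5,180+(y+.5)/6-.5]
tri(B((432,388)),s1(170,388)); tri(B((332,433)),s1(140,182))
print(proj(s,[[.4445,.2865,.071],[.4307,.2958,.071]]), proj(c,[.4445,.2865,.071]))
E
```

```text
[0.4299 0.2963 0.0677] 0.0016
[0.4417 0.2878 0.069 ] 0.0068
[0.5128 0.2407 0.0719] 0.0025
[ 0.4659 -0.1482  0.0088] 0.0019
[ 0.4457 -0.0813  0.0987] 0.0014
[[231.9876448  162.296867  ]
 [228.89912263 161.12804391]] [[200.33730658 229.77058124]]
```

```bash

python3 -m inch '[[[0,0,-2.5,0,0,0,1],[0,0,-2.5,0,0,0,1],[0,0,0,0,0,0,1],[0,0,0,0,0,0,1]]]'
python3 - <<'E'
from h import *
s=cam("side"); t=robot.read_state(); R=Rn.from_rotvec(t["orientation"]).as_matrix(); p=np.array(t["tool_pos"])
i=cv2.resize(s["image"][120:180,195:270],(750,600),interpolation=2)
for k,col in((0,(0,0,255)),(.019,(0,255,0)),(.084,(255,0,0))):
    u=(proj(s,p-R[:,2]*k)[0]+.5-[195,120])*10; cv2.circle(i,tuple(u.astype(int)),4,col,-1)
cv2.imwrite("pics/p4.png",i)
E
```

```text
t: 6.2
tool_pos: [0.4469, 0.2882, 0.1064]
orientation: [0.913, 3.0, 0.008]
force: [-0.2, 0.4, -0.8]
opening: 0.0004
```

View pics/p4.png

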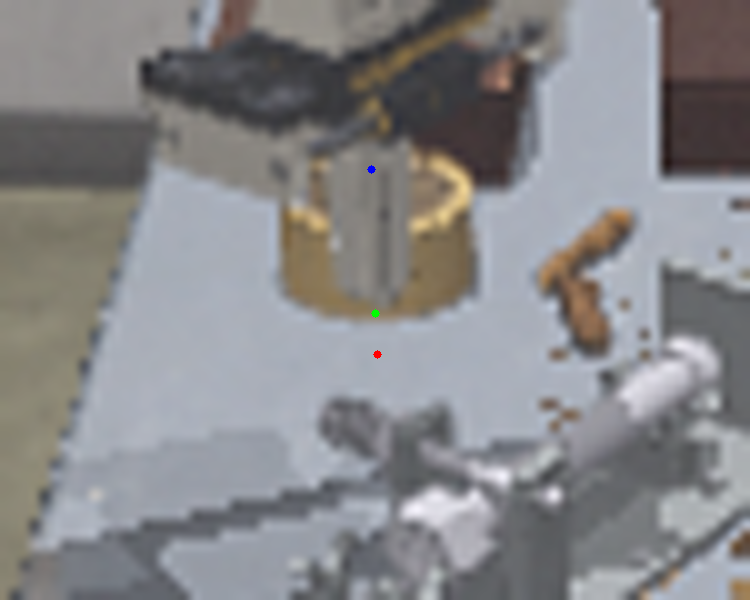

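```bash

python3 -m inch '[[[0,0,-4,0,0,0,1],[-2.4,-3.5,0,0,0,0,1],[-2.4,-3.5,0,0,0,0,1],[-2.4,-3.5,0,0,0,0,1],[-2.4,-3.5,0,0,0,0,1]]]' | sed -n 2p
python3 -m inch '[[[0,0,3,0,0,0,1],[0,0,3,0,0,0,1],[0,0,2,0,0,0,1],[0,0,1,0,0,0,1],[0,0,0,0,0,0,1]]]' | sed -n '2p;4p'
python3 -m inch '[[[0,0,0.5,0,0,0,1],[0,0,0.5,0,0,0,1],[0,0,0.5,0,0,0,1],[0,0,0,0,0,0,1]]]' | sed -n '2p;4p'
python3 - <<'E'
from h import *
s=cam("side"); t=robot.read_state(); R=Rn.from_rotvec(t["orientation"]).as_matrix(); p=np.array(t["tool_pos"])
print(proj(s,p))
i=cv2.resize(s["image"][160:220,215:290],(750,600),interpolation=2)
for k,col in((0,(0,0,255)),(.019,(0,255,0)),(.084,(255,0,0))):
    u=(proj(s,p-R[:,2]*k)[0]+.5-[215,160])*10; cv2.circle(i,tuple(u.astype(int)),4,col,-1)
cv2.imwrite("pics/p5.png",i)
E
```

```text
tool_pos: [0.4468, 0.1166, 0.1439]
tool_pos: [0.4464, 0.1181, 0.0531]
force: [-0.2, 0.2, 0.2]
tool_pos: [0.4483, 0.1184, 0.0401]
force: [-1.1, -1.1, 0.3]
[[229.667748   190.75057146]]
```

View pics/p5.png

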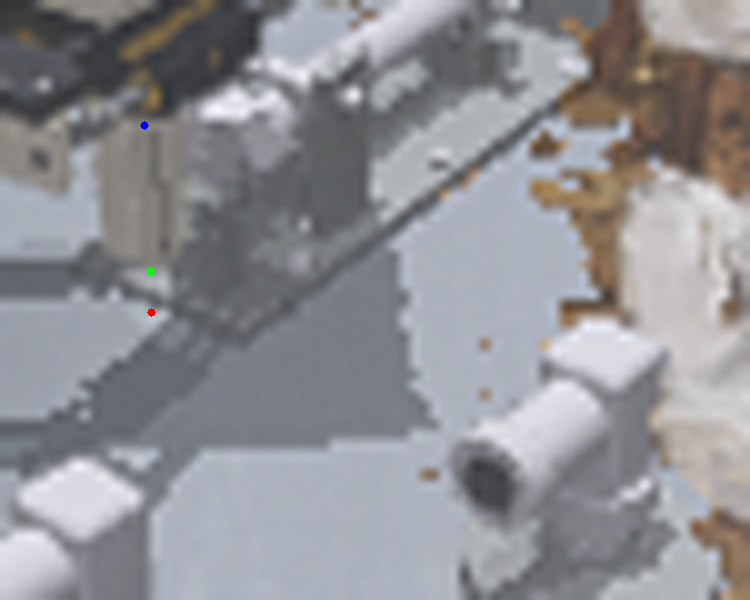

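```bash

for k in 1; do python3 -m inch '[[[0,0,0.6,0,0,0,1],[0,0,0.4,0,0,0,1],[0,0,0.4,0,0,0,1],[0,0,0,0,0,0,1]]]' | sed -n '2p;4p'
python3 -m inch '[[[0,0,0.3,0,0,0,1],[0,0,0.3,0,0,0,1],[0,0,0.3,0,0,0,1],[0,0,0,0,0,0,1]]]' | sed -n '2p;4p'
python3 -m inch '[[[0,0,0.2,0,0,0,1],[0,0,0.2,0,0,0,1],[0,0,0,0,0,0,1]]]' | sed -n '2p;4p'
done
python3 goto.py .448 .118 .01 146.2
python3 - <<'E'
from h import *
print(robot.read_state())
E
```

```text
tool_pos: [0.448, 0.1183, 0.0256]
force: [0.1, -0.4, 0.3]
tool_pos: [0.4482, 0.1184, 0.0169]
force: [-0.4, 0.4, 0.4]
tool_pos: [0.4485, 0.1184, 0.0132]
force: [-0.3, 0.4, 0.1]
t 8.8 q [  8.  -4. 117.   0.  67. -48.] pos [0.4485 0.1184 0.0132] F [-0.3  0.4  0.1] op 0.0004
shift now-axes cm [ 0.02 -0.07  0.32] after-turn axes [ 0.02 -0.06  0.32] turn [ 0.29  0.18 -0.06]
{'t': 8.8, 'q': array([ 1.46258766e-01, -7.72841548e-02,  2.04281440e+00,  1.66188904e-03,
        1.17033696e+00, -8.34229989e-01]), 'dq': array([-3.62934274e-05, -3.82816769e-03, -3.12821743e-03,  1.96253099e-03,
        5.46952446e-03,  9.85805521e-05]), 'joint_torque': array([-1.60056772e-02, -3.96427631e+01, -4.37723815e+01,  4.82033473e-02,
       -8.07021582e-02,  6.61368776e-04]), 'tool_pos': array([0.44849237, 0.11844407, 0.01316852]), 'orientation': array([0.91349699, 3.0011163 , 0.00600969]), 'force': array([-0.32582472,  0.37279666,  0.05662204]), 'wrist_torque': array([ 0.0569595 , -0.1615575 , -0.03482001]), 'opening': 0.00041514385141489505}
```

```bash
python3 - <<'E'
from h import *
s=cam("side"); p=np.array([.198,-.566,.193]); R=np.array([[.94,.33,0],[.33,-.94,0],[0,0,-1]])
for k in(0,.0465,-.0465): print(k,((proj(s,p+R[:,1]*k)[0]+.5)*1.5625).round(0),((proj(s,p+R[:,1]*k+[0,0,.022])[0]+.5)*1.5625).round(0))
E
python3 -m inch '[[[0,0,0.3,0,0,0,1],[0,0,0.3,0,0,0,1],[0,0,0.3,0,0,0,1],[0,0,0,0,0,0,1]]]' | sed -n '2p;4p'
python3 -m inch '[[[0,0,0.2,0,0,0,1],[0,0,0.2,0,0,0,1],[0,0,0,0,0,0,1]]]' | sed -n '2p;4p'
```

```text
0 [116. 493.] [111. 482.]
0.0465 [112. 524.] [107. 512.]
-0.0465 [119. 465.] [115. 454.]
tool_pos: [0.4482, 0.1184, 0.0038]
force: [0.1, -0.1, -0.9]
tool_pos: [0.4485, 0.1184, 0.0001]
force: [-0.1, -0.1, -0.0]
```

```bash

python3 -m inch '[[[0,0,0.3,0,0,0,1],[0,0,0.3,0,0,0,1],[0,0,0.3,0,0,0,1],[0,0,0,0,0,0,1]]]' | sed -n '2p;4p'
python3 -m inch '[[[0,0,0.2,0,0,0,1],[0,0,0.2,0,0,0,1],[0,0,0,0,0,0,1]]]' | sed -n '2p;4p'
python3 -m inch '[[[0,0,0.2,0,0,0,1],[0,0,0.2,0,0,0,1],[0,0,0,0,0,0,1]]]' | sed -n '2p;4p'
```

```text
tool_pos: [0.4483, 0.1184, -0.0092]
force: [-0.4, 0.1, 0.2]
tool_pos: [0.4486, 0.1185, -0.0128]
force: [0.3, -0.2, -0.1]
tool_pos: [0.4486, 0.1185, -0.0169]
force: [-0.3, 0.2, 0.4]
```

```bash

python3 -m inch '[[[0,0,0.2,0,0,0,1],[0,0,0.1,0,0,0,1],[0,0,0,0,0,0,1]]]' | sed -n '2p;4p'
python3 -m inch '[[[0,0,0.1,0,0,0,1],[0,0,0.1,0,0,0,1],[0,0,0,0,0,0,1]]]' | sed -n '2p;4p'
python3 -m inch '[[[0,0,0.1,0,0,0,1],[0,0,0.1,0,0,0,1],[0,0,0,0,0,0,1]]]' | sed -n '2p;4p'
```

```text
tool_pos: [0.4487, 0.1185, -0.0198]
force: [-0.7, 0.8, 0.2]
tool_pos: [0.4488, 0.1185, -0.0217]
force: [-0.5, -0.6, 0.9]
tool_pos: [0.4488, 0.1185, -0.0237]
force: [-0.4, -0.2, 0.9]
```

```bash

for k in 1 2; do python3 -m inch '[[[0,0,0.1,0,0,0,1],[0,0,0.1,0,0,0,1],[0,0,0,0,0,0,1]]]' | sed -n '2p;4p'; done
python3 - <<'E'
from h import *
s=cam("side"); t=robot.read_state(); p=np.array(t["tool_pos"]); 
i=cv2.resize(s["image"][160:220,205:280],(750,600),interpolation=2)
for dz,col in((0,(0,0,255)),(.0278,(0,255,0))):
    u=(proj(s,p+[0,0,dz])[0]+.5-[205,160])*10; cv2.circle(i,tuple(u.astype(int)),4,col,-1)
cv2.imwrite("pics/p6.png",i)
E
```

```text
tool_pos: [0.449, 0.1186, -0.0255]
force: [-1.1, -0.4, 1.5]
tool_pos: [0.4491, 0.1186, -0.0256]
force: [-11.7, -2.4, 25.9]
```

View pics/p6.png

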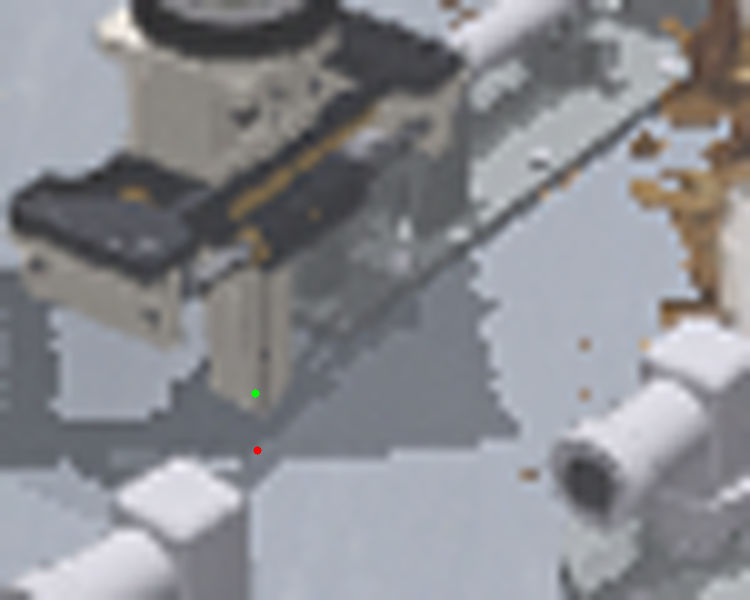

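```bash
sed -i 's/    s=robot.read_state(); R/    p[2]-=.0255; s=robot.read_state(); R/' goto.py
python3 -m inch '[[[0,0,-3,0,0,0,0],[0,0,-5,0,0,0,0],[0,0,-5,0,0,0,0],[0,0,-3,0,0,0,0]]]' | sed -n 2p
python3 -m inch '[[[2.4,3.5,0,0,0,0,0],[2.4,3.5,0,0,0,0,0],[2.4,3.5,0,0,0,0,0],[2.4,3.4,0,0,0,0,0],[0,0,0,0,0,0,0]]]'
python3 goto.py c -.065 .058 .052 90
```

```text
tool_pos: [0.4496, 0.1184, 0.1367]
t: 13.0
tool_pos: [0.4449, 0.2913, 0.1327]
orientation: [0.908, 3.003, 0.009]
force: [0.5, -0.4, 0.3]
opening: 0.0464
t 13.0 q [ 28.  -1. 101.   0.  80. -29.] pos [0.4449 0.2913 0.1327] F [ 0.5 -0.4  0.3] op 0.0464
shift now-axes cm [-0.21 -0.49 10.62] after-turn axes [-0.24 -0.42 10.62] turn [0.37 0.14 0.2 ]
```

```bash

python3 -m inch '[[[-0.2,-0.4,3,0.3,0.1,0.2,0],[0,0,3,0,0,0,0],[0,0,2,0,0,0,0],[0,0,1.5,0,0,0,0],[0,0,0,0,0,0,0]]]' | tail -2
python3 goto.py c -.065 .058 .052 90
```

```text
force: [-0.1, -1.2, 0.3]
opening: 0.046
t 13.5 q [ 27.   4. 106.  -0.  70. -29.] pos [0.4437 0.2814 0.0354] F [-0.1 -1.2  0.3] op 0.0460
shift now-axes cm [0.22 0.47 0.88] after-turn axes [0.22 0.47 0.89] turn [-0.22 -0.02 -0.24]
```

```bash

python3 -m inch '[[[0,0,0,0,0,0,0],[0,0,0,0,0,0,0]]]' | tail -2
python3 goto.py c -.065 .058 .052 90
python3 -m inch '[[[0.2,0.3,0.8,0,0,0,0],[0,0,0,0,0,0,0],[0,0,0,0,0,0,0]]]' | tail -2
python3 goto.py c -.065 .058 .052 90
```

```text
force: [0.8, 0.5, 0.7]
opening: 0.0464
t 13.7 q [ 27.   4. 106.  -0.  70. -29.] pos [0.4466 0.2831 0.0394] F [0.8 0.5 0.7] op 0.0464
shift now-axes cm [0.36 0.16 1.29] after-turn axes [0.36 0.17 1.29] turn [ 0.12  0.17 -0.23]
force: [0.5, 0.1, 0.1]
opening: 0.0468
t 14.0 q [ 27.   5. 106.  -0.  69. -29.] pos [0.4453 0.2864 0.0298] F [0.5 0.1 0.1] op 0.0468
shift now-axes cm [ 0.07 -0.03  0.33] after-turn axes [ 0.07 -0.03  0.33] turn [-0.01  0.09 -0.2 ]
```

```bash

python3 -m inch '[[[0,0,0.3,0,0,0,0],[0,0,0,0,0,0,0.2],[0,0,0,0,0,0,1],[0,0,0,0,0,0,1],[0,0,0,0,0,0,1]]]' 15| tail -2
python3 -m inch '[[[0,0,0,0,0,0,1],[0,0,0,0,0,0,1],[0,0,0,0,0,0,1]]]' 40| tail -2
python3 goto.py c -.065 .058 .052 90
```

```text
force: [0.0, -0.2, 1.0]
opening: 0.0195
force: [-0.0, -0.2, 0.7]
opening: 0.0192
t 14.8 q [ 27.   5. 106.  -0.  69. -29.] pos [0.4455 0.2863 0.0269] F [-0.  -0.2  0.7] op 0.0192
shift now-axes cm [ 0.09 -0.04  0.04] after-turn axes [ 0.09 -0.04  0.04] turn [ 0.01  0.1  -0.22]
```

```bash

python3 -m inch '[[[0,0,-0.15,0,0,0,1],[1.5,0,0,0,0,0,1],[2,0,0,0,0,0,1],[2,0,0,0,0,0,1],[0,0,0,0,0,0,1]]]' | tail -2
python3 goto.py c -.065 .155 .052 90
python3 -m inch '[[[2,0,0,0,0,0,1],[2,0,0,0,0,0,1],[0,0,0,0,0,0,1]]]' | tail -2
python3 goto.py c -.135 .061 .12 90
```

```text
force: [0.2, 0.5, -0.5]
opening: 0.019
t 15.3 q [ 33.   2. 109.  -0.  69. -23.] pos [0.3972 0.3183 0.0278] F [ 0.2  0.5 -0.5] op 0.0190
shift now-axes cm [ 4.   -0.02  0.13] after-turn axes [ 4.   -0.01  0.13] turn [-0.05  0.02 -0.11]
force: [-0.1, -0.3, -1.2]
opening: 0.0193
t 15.6 q [ 37.   0. 111.  -0.  69. -19.] pos [0.365  0.3403 0.0279] F [-0.1 -0.3 -1.2] op 0.0193
shift now-axes cm [-9.32 -7.02 -6.64] after-turn axes [-9.3  -7.04 -6.66] turn [-0.03  0.06 -0.12]
```

```bash

python3 -m inch '[[[0,0,-3.5,0,0,0,1],[0,0,-3.2,0,0,0,1],[0,-3.5,0,0,0,0,1],[0,-3.5,0,0,0,0,1],[0,0,0,0,0,0,1]]]' | tail -1
python3 -m inch '[[[-3,0,0,0,0,0,1],[-3,0,0,0,0,0,1],[-3.3,0,0,0,0,0,1],[0,0,0,0,0,0,1],[0,0,0,0,0,0,1]]]' | tail -1
python3 goto.py c -.135 .061 .036 90
python3 - <<'E'
from h import *
s=cam("side"); c=cam("top")
cv2.imwrite("pics/p7.png",np.hstack([cv2.resize(s["image"][130:205,205:280],(400,400),interpolation=2),cv2.resize(c["image"][190:250,180:240],(400,400),interpolation=2)]))
E
```

```text
opening: 0.0182
opening: 0.0194
t 16.6 q [ 23. -10. 113.  -0.  77. -33.] pos [0.4052 0.2291 0.0953] F [-0.  -0.2 -0.7] op 0.0194
shift now-axes cm [ 0.25 -0.04  8.48] after-turn axes [ 0.23 -0.04  8.48] turn [-0.    0.09 -0.33]
```

View pics/p7.png

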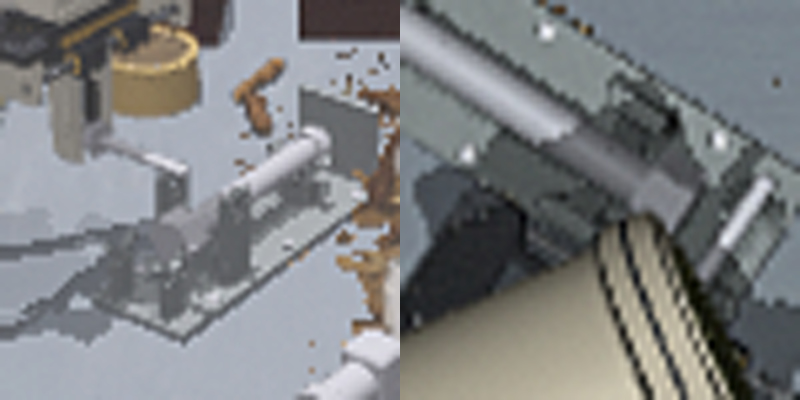

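```bash

python3 - <<'E'
from h import *; from goto import w
c=cam("top"); z=robot.read_state()["tool_pos"][2]+.0255+.019
print(z,proj(c,np.r_[w(-.135,-.042),z]),[180+365.5/6.667-.5,190+185/6.667-.5])
print("rib notches at z.05",proj(c,np.r_[w(-.135,-.022),.06]))
E
python3 -m inch '[[[0.25,0,2,0,0,0,1],[0,0,2,0,0,0,1],[0,0,2,0,0,0,1],[0,0,0,0,0,0,1],[0,0,0,0,0,0,1]]]' | tail -2
python3 goto.py c -.135 .061 .036 90
```

```text
0.13965544005732386 [[235.26947848 214.73920991]] [234.32225888705565, 217.24861256937152]
rib notches at z.05 [[233.27858227 220.18541787]]
force: [0.6, 0.1, -0.1]
opening: 0.0187
t 17.2 q [ 24.  -6. 116.  -0.  70. -32.] pos [0.4019 0.2311 0.0355] F [ 0.6  0.1 -0.1] op 0.0187
shift now-axes cm [-0.16 -0.02  2.5 ] after-turn axes [-0.16 -0.03  2.5 ] turn [-0.04  0.07 -0.16]
```

```bash

python3 - <<'E'
from h import *; from goto import w,CT,YAW
c=cam("top"); st=robot.read_state(); z=st["tool_pos"][2]+.0255+.019
a=np.radians(YAW);yv=np.array([-np.sin(a),np.cos(a)]);xv=np.array([np.cos(a),np.sin(a)])
d=np.array(st["tool_pos"][:2])-CT; print("tool local",d@xv,d@yv,z)
g=cv2.cvtColor(c["image"],6).astype(np.float32)
ys=np.arange(-.06,.02,.003)
for dx in(-.004,0,.004):
    u=proj(c,[np.r_[w(d@xv+dx,y),z] for y in ys]).astype(np.float32)
    print(dx,cv2.remap(g,u[:,0].reshape(1,-1),u[:,1].reshape(1,-1),1).round().astype(int)[0].tolist())
print((ys*1000).round().astype(int).tolist())
E
```

```text
tool local -0.13408851843112699 0.06206018119066189 0.08073665755680481
-0.004 [130, 130, 134, 134, 113, 118, 143, 138, 144, 171, 181, 165, 183, 181, 174, 166, 173, 169, 166, 165, 165, 106, 88, 95, 98, 92, 75]
0 [131, 131, 131, 131, 123, 110, 143, 116, 105, 158, 191, 178, 188, 185, 190, 191, 198, 191, 195, 195, 170, 117, 122, 124, 127, 130, 116]
0.004 [133, 131, 130, 128, 106, 103, 133, 86, 84, 91, 71, 61, 73, 85, 71, 82, 92, 92, 92, 89, 80, 81, 82, 84, 88, 70, 49]
[-60, -57, -54, -51, -48, -45, -42, -39, -36, -33, -30, -27, -24, -21, -18, -15, -12, -9, -6, -3, 0, 3, 6, 9, 12, 15, 18]
```

```bash

python3 -m inch '[[[-0.8,0,0.5,0,0,0,1],[0,0,1,0,0,0,1],[0,0,0.5,0,0,0,1],[0,0,0,0,0,0,1],[0,0,0,0,0,0,1]]]' | tail -2
python3 goto.py c -.135 .054 .036 90
python3 -m inch '[[[0,0,0.2,0,0,0,1],[0,0,0.2,0,0,0,1],[0,0,0,0,0,0,1],[0,0,0,0,0,0,1]]]' | tail -2
python3 goto.py c -.135 .054 .036 90
```

```text
force: [0.3, 0.7, -0.9]
opening: 0.0195
t 17.8 q [ 23.  -4. 116.  -0.  68. -33.] pos [0.4089 0.2261 0.015 ] F [ 0.3  0.7 -0.9] op 0.0195
shift now-axes cm [-0.    0.    0.45] after-turn axes [-0.   -0.    0.45] turn [-0.04  0.07 -0.23]
force: [-1.6, -0.7, 5.3]
opening: 0.019
t 18.2 q [ 23.  -3. 116.  -0.  67. -33.] pos [0.4095 0.2264 0.0119] F [-1.6 -0.7  5.3] op 0.0190
shift now-axes cm [ 0.04 -0.06  0.14] after-turn axes [ 0.04 -0.06  0.14] turn [ 0.02  0.12 -0.22]
```

Touching down (5 N). Release a little, then check tip position.

```bash

python3 -m inch '[[[0,0,0,0,0,0,0.45],[0,0,0,0,0,0,0.3],[0,0,0,0,0,0,0.1],[0,0,0,0,0,0,0.1]]]' | tail -2
python3 -m inch '[[[0,0,-1,0,0,0,0.1],[0,0,-2,0,0,0,0.1],[0,0,-4,0,0,0,0.1],[0,0,-5,0,0,0,0.1],[0,0,-4,0,0,0,0]]]' | tail -2
cat > pinchk.py <<'E'
from h import *; from goto import w
c=cam("top"); g=cv2.cvtColor(c["image"],6).astype(np.float32); ys=np.arange(-.06,.09,.004)
for dx in(-.008,-.004,0,.004,.008):
    u=proj(c,[np.r_[w(-.135+dx,y),.055] for y in ys]).astype(np.float32)
    print(dx,cv2.remap(g,u[:,0].reshape(1,-1),u[:,1].reshape(1,-1),1).round().astype(int)[0].tolist())
print((ys*1000).round().astype(int).tolist())
E
python3 pinchk.py; python3 goto.py c 0 0 .14 0
```

```text
force: [-0.7, 0.0, 0.0]
opening: 0.0403
force: [1.5, 0.6, 0.2]
opening: 0.0449
-0.008 [131, 132, 133, 131, 121, 137, 134, 110, 58, 74, 90, 103, 134, 128, 121, 115, 69, 75, 75, 72, 45, 54, 65, 65, 29, 22, 16, 74, 157, 136, 196, 198, 204, 116, 105, 200, 198, 196]
-0.004 [130, 132, 134, 117, 110, 149, 127, 141, 140, 138, 131, 140, 138, 130, 137, 124, 156, 83, 75, 85, 78, 75, 83, 48, 22, 22, 56, 118, 85, 192, 197, 199, 183, 99, 179, 199, 205, 142]
0 [130, 132, 133, 122, 120, 193, 207, 210, 204, 208, 216, 206, 207, 222, 211, 198, 116, 119, 121, 124, 121, 124, 109, 25, 20, 26, 119, 119, 166, 192, 193, 184, 77, 147, 203, 200, 183, 69]
0.004 [130, 131, 132, 115, 83, 110, 115, 103, 100, 126, 109, 100, 113, 114, 111, 110, 86, 85, 89, 91, 84, 84, 44, 20, 25, 79, 155, 137, 188, 186, 194, 135, 107, 189, 197, 198, 78, 76]
0.008 [128, 129, 131, 114, 110, 72, 92, 75, 68, 96, 92, 73, 94, 98, 76, 76, 79, 84, 81, 81, 59, 41, 20, 18, 41, 87, 74, 173, 182, 184, 128, 107, 196, 191, 196, 150, 62, 157]
[-60, -56, -52, -48, -44, -40, -36, -32, -28, -24, -20, -16, -12, -8, -4, 0, 4, 8, 12, 16, 20, 24, 28, 32, 36, 40, 44, 48, 52, 56, 60, 64, 68, 72, 76, 80, 84, 88]
t 19.1 q [ 23. -13. 107.  -0.  86. -33.] pos [0.4125 0.228  0.1822] F [2.3 1.6 5.3] op 0.0459
shift now-axes cm [-5.1  13.09  6.94] after-turn axes [13.14  5.2   6.77] turn [ 8.100e-01 -8.000e-02  8.979e+01]
```

```bash

cat > tubechk.py <<'E'
from h import *; from goto import w
c=cam("top"); g=cv2.cvtColor(c["image"],6).astype(np.float32); xs=np.arange(-.112,.113,.004)
print("x   ",*["%4d"%round(x*1000) for x in xs])
for y in(-.020,-.014,-.009,0,.009,.014,.020):
    u=proj(c,[np.r_[w(x,y),.055] for x in xs]).astype(np.float32)
    print("%4d"%(y*1000),*["%4d"%v for v in cv2.remap(g,u[:,0].reshape(1,-1),u[:,1].reshape(1,-1),1).round()[0]])
E
python3 tubechk.py
python3 -m inch '[[[-1.7,4.4,0,-0.4,0,0,0],[-1.7,4.4,0,-0.4,0,0,0],[-1.7,4.3,0,0,0,0,0],[0,0,0,0,0,0,0]]]' | sed -n 2p
python3 -m inch '[[[0,0,0,0,0,8.2,0],[0,0,0,0,0,8.2,0],[0,0,0,0,0,8.2,0],[0,0,0,0,0,8.2,0],[0,0,0,0,0,8.2,0]]]' | sed -n 2p
python3 -m inch '[[[0,0,0,0,0,8.2,0],[0,0,0,0,0,8.2,0],[0,0,0,0,0,8.2,0],[0,0,0,0,0,8.2,0],[0,0,0,0,0,8.2,0]]]' | sed -n 2p
python3 -m inch '[[[0,0,0,0,0,7,0],[0,0,0,0,0,0,0],[0,0,0,0,0,0,0]]]' | sed -n 2p
python3 goto.py c 0 0 .033 0
```

```text
x    -112 -108 -104 -100  -96  -92  -88  -84  -80  -76  -72  -68  -64  -60  -56  -52  -48  -44  -40  -36  -32  -28  -24  -20  -16  -12   -8   -4    0    4    8   12   16   20   24   28   32   36   40   44   48   52   56   60   64   68   72   76   80   84   88   92   96  100  104  108  112
 -20  140  107   72   78   81   81   84   79   66   60   55   56   53   63   80   87   87   85   86   85   80  125  145  140  136  140  141  134  140  141  132  138  141  137  137  139  139  138  133  136  126  112   72   99  100   97  117  137  117  105  135  133  133  134  135  127   52
 -14   75   60   81   80   79   78   79   79   76   46   59   63   58   59   83   81   83   78   82   82   76   75   89   77   73   81   74   75   76   79   72   71   75   77   70   93   76   72   72   76   54   59   95   97   93   94   66   69   84  101  128   84  123  135  135  122   50
  -9   78   67  119  114  102  112  117  102   83   79   82   82   80   76   80   77   82   82   80   81   79   85  112  124  118  118  122  120  118  124  125  120  129  126  121  128  124  119  128  126  124  127  128  126  127 
[... 845 characters left out ...]
 107   79   65   90   88   88   83   85  109  119  116  125  128  130  132  128   48
  20   41   23   49   95   58   93  112   99   82   46   61   65   64   67   79   83   83   85   86   84   84   84   85   85   86   85   85   85   82  122  142  139  137  138  138  137  136  136  134  135  129  105   64   96  101  101  108  121  131  132  128  129  127  130  132  130   54
tool_pos: [0.5264, 0.3079, 0.1681]
tool_pos: [0.524, 0.306, 0.1725]
tool_pos: [0.524, 0.306, 0.1725]
tool_pos: [0.5242, 0.3062, 0.1725]
t 20.9 q [25.  8. 87.  0. 84. 58.] pos [0.5242 0.3062 0.1725] F [-0.5 -0.5  0.7] op 0.0465
shift now-axes cm [ 0.19  0.25 16.5 ] after-turn axes [ 0.42  0.28 16.5 ] turn [ 0.11 -0.8   0.99]
```

```bash

python3 -m inch '[[[0.1,0.3,3,0,-0.8,1,0],[0,0,4,0,0,0,0],[0,0,3,0,0,0,0],[0,0,0,0,0,0,0],[0,0,0,0,0,0,0]]]' | sed -n 2p
python3 goto.py c -.003 0 .033 0
```

```text
tool_pos: [0.5276, 0.3057, 0.0726]
t 21.4 q [25. 14. 91. -0. 75. 59.] pos [0.5276 0.3057 0.0726] F [ 0.3  0.5 -0.4] op 0.0466
shift now-axes cm [-0.01 -0.04  6.51] after-turn axes [-0.02 -0.04  6.51] turn [ 0.07  0.06 -0.12]
```

```bash

python3 -m inch '[[[0,0,2.5,0,0,0,0],[0,0,2.5,0,0,0,0],[0,0,1.4,0,0,0,0],[0,0,0,0,0,0,0],[0,0,0,0,0,0,0]]]' | sed -n '2p;4p'
python3 goto.py c -.003 0 .033 0
python3 -m inch '[[[0,0,0,0,0,0,0.3],[0,0,0,0,0,0,1],[0,0,0,0,0,0,1],[0,0,0,0,0,0,1],[0,0,0,0,0,0,1]]]' 20 | tail -2
python3 -m inch '[[[0,0,0,0,0,0,1],[0,0,0,0,0,0,1],[0,0,0,0,0,0,1]]]' 50 | tail -2
```

```text
tool_pos: [0.5291, 0.3063, 0.0101]
force: [0.3, -0.3, 0.8]
t 21.9 q [25. 18. 93. -0. 69. 59.] pos [0.5291 0.3063 0.0101] F [ 0.3 -0.3  0.8] op 0.0467
shift now-axes cm [-0.15 -0.12  0.26] after-turn axes [-0.15 -0.12  0.26] turn [ 0.16 -0.09 -0.2 ]
force: [-2.2, 1.4, 5.4]
opening: 0.0235
force: [-2.0, 0.1, 6.1]
opening: 0.0227
```

```bash

python3 -m inch '[[[0,0,-1,0,0,0,1],[0,0,-2,0,0,0,1],[0,0,-3,0,0,0,1],[0,0,-3,0,0,0,1],[0,0,-3,0,0,0,1]]]' | tail -3
python3 -m inch '[[[0,0,-1,0,0,-4,1],[0,0,0,0,0,-8,1],[0,0,0,0,0,-8,1],[0,0,0,0,0,-8,1],[0,0,0,0,0,-8,1]]]' | tail -1
python3 -m inch '[[[0,0,0,0,0,-8,1],[0,0,0,0,0,-8,1],[0,0,0,0,0,-8,1],[0,0,0,0,0,-8,1],[0,0,0,0,0,-8,1]]]' | tail -1
python3 -m inch '[[[0,0,0,0,0,-8,1],[0,0,0,0,0,-8,1],[0,0,0,0,0,-8,1],[0,0,0,0,0,-8,1],[0,0,0,0,0,-8,1]]]' | tail -1
python3 -m inch '[[[0,0,0,0,0,-8,1],[0,0,0,0,0,-8,1],[0,0,0,0,0,-8,1],[0,0,0,0,0,-8,1],[0,0,0,0,0,-8,1]]]' | tail -1
python3 -m inch '[[[0,0,0,0,0,-8,1],[0,0,0,0,0,-8,1],[0,0,0,0,0,-8,1],[0,0,0,0,0,0,1],[0,0,0,0,0,0,1]]]' | tail -2
python3 goto.py c 0 0 .12 180
```

```text
orientation: [2.773, 1.472, -0.0]
force: [0.3, 0.4, -2.2]
opening: 0.0228
opening: 0.0227
opening: 0.0228
opening: 0.0227
opening: 0.0228
force: [-0.6, -0.3, -1.9]
opening: 0.0225
t 25.7 q [  25.   11.   87.   -0.   82. -120.] pos [0.5278 0.3057 0.1383] F [-0.6 -0.3 -1.9] op 0.0225
shift now-axes cm [-0.27  0.05  4.38] after-turn axes [-0.27  0.04  4.38] turn [-0.1  -0.03 -0.47]
```

```bash

python3 - <<'E'
from h import *; from goto import w
s=cam("side"); c=cam("top"); z=.180
a=s["image"][100:180,215:295].copy(); b=c["image"][150:250,140:240].copy()
A=cv2.resize(a,(400,400),interpolation=2); B=cv2.resize(b,(400,400),interpolation=2)
for x in(-.105,-.065,.065,.105):
    p=np.r_[w(x,0),z]; u=(proj(s,p)[0]+.5-[215,100])*5; v=(proj(c,p)[0]+.5-[140,150])*4
    cv2.circle(A,tuple(u.astype(int)),2,(0,0,255),-1); cv2.circle(B,tuple(v.astype(int)),2,(0,0,255),-1)
cv2.imwrite("pics/p8.png",np.hstack([A,B]))
E
```

```text
(no output)
```

View pics/p8.png

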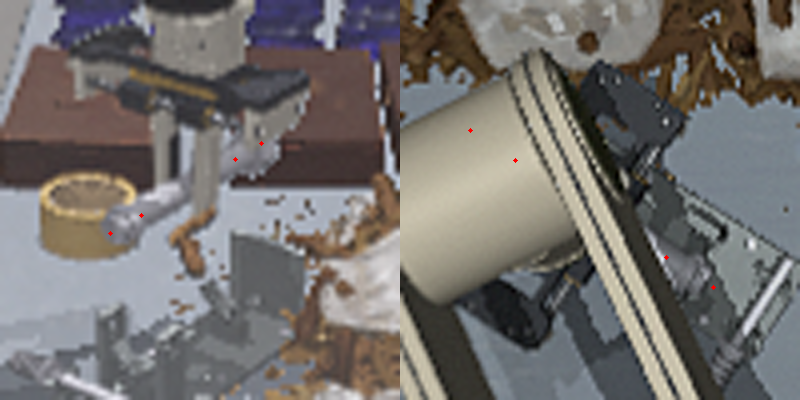

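```bash

python3 -m inch '[[[-0.25,0,2,0,0,-0.45,1],[0,0,3,0,0,0,1],[0,0,3,0,0,0,1],[0,0,0,0,0,0,1],[0,0,0,0,0,0,1]]]' | tail -2
python3 goto.py c 0 0 .0356 180
```

```text
force: [0.1, 0.0, -1.1]
opening: 0.0229
t 26.3 q [  25.   15.   91.   -0.   74. -121.] pos [0.5289 0.3077 0.0583] F [ 0.1  0.  -1.1] op 0.0229
shift now-axes cm [-0.05  0.04  4.82] after-turn axes [-0.04  0.03  4.82] turn [-0.06 -0.08  0.16]
```

```bash

python3 -m inch '[[[-0.05,0,1.5,0,0,0.1,1],[0,0,1.5,0,0,0,1],[0,0,1,0,0,0,1],[0,0,0,0,0,0,1],[0,0,0,0,0,0,1]]]' | tail -2
python3 -m inch '[[[0,0,0.4,0,0,0,1],[0,0,0.2,0,0,0,1],[0,0,0,0,0,0,1],[0,0,0,0,0,0,1]]]' | tail -2
python3 goto.py c 0 0 .0356 180
```

```text
force: [-0.1, 0.2, -1.6]
opening: 0.0228
force: [0.7, -0.7, -1.6]
opening: 0.0227
t 27.2 q [  25.   18.   93.   -0.   69. -121.] pos [0.5299 0.3083 0.0125] F [ 0.7 -0.7 -1.6] op 0.0227
shift now-axes cm [0.06 0.07 0.24] after-turn axes [0.06 0.07 0.24] turn [-0.11  0.01  0.13]
```

```bash

python3 -m inch '[[[0,0,0.2,0,0,0,1],[0,0,0.1,0,0,0,1],[0,0,0,0,0,0,1],[0,0,0,0,0,0,1]]]' | tail -2
python3 -m inch '[[[0,0,0,0,0,0,0.45],[0,0,0,0,0,0,0.35],[0,0,0,0,0,0,0.2],[0,0,0,0,0,0,0.1]]]' | tail -2
python3 goto.py c 0 0 .0356 180
python3 -m inch '[[[0,0,-1,0,0,0,0],[0,0,-3,0,0,0,0],[0,0,-4,0,0,0,0],[0,0,-4,0,0,0,0],[0,0,-4,0,0,0,0]]]' | sed -n 2p
```

```text
force: [-0.2, -0.2, -1.2]
opening: 0.0229
force: [-0.7, -0.3, 0.2]
opening: 0.0396
t 28.0 q [  25.   18.   93.   -0.   69. -121.] pos [0.5299 0.3083 0.0095] F [-0.7 -0.3  0.2] op 0.0396
shift now-axes cm [ 0.06  0.08 -0.06] after-turn axes [ 0.06  0.08 -0.06] turn [-0.11  0.01  0.13]
tool_pos: [0.5294, 0.3084, 0.1718]
```

```bash

R5='python3 -m inch'
python3 -m inch '[[[0,0,-2,0,0,8.5,-0.6],[0,0,0,0,0,8.5,-0.6],[0,0,0,0,0,8.5,-0.6],[0,0,0,0,0,8.5,-0.6],[0,0,0,0,0,8.5,-0.6]]]' | sed -n 2p
python3 -m inch '[[[0,0,0,0,0,8.5,-0.6],[0,0,0,0,0,8.5,-0.6],[0,0,0,0,0,8.5,-0.6],[0,0,0,0,0,8.5,-0.6],[0,0,0,0,0,8.5,-0.6]]]' | sed -n 2p
python3 -m inch '[[[0,0,0,0,0,8.5,-0.6],[0,0,0,0,0,8.5,-0.6],[0,0,0,0,0,8.5,-0.6],[0,0,0,0,0,8.5,-0.6],[0,0,0,0,0,8.5,-0.6]]]' | sed -n 2p
python3 -m inch '[[[0,0,0,0,0,8.5,-0.6],[0,0,0,0,0,8.5,-0.6],[0,0,0,0,0,8.5,-0.6],[0,0,0,0,0,8.5,-0.6],[0,0,0,0,0,8.5,-0.6]]]' | sed -n 2p
python3 -m inch '[[[0,0,0,0,0,8,-0.6],[0,0,0,0,0,0,-0.6],[0,0,0,0,0,0,-0.6]]]' | sed -n 2p
python3 goto.py .618 .0137 .15 58
```

```text
tool_pos: [0.5296, 0.3085, 0.1904]
tool_pos: [0.5296, 0.3085, 0.1903]
tool_pos: [0.5296, 0.3085, 0.1903]
tool_pos: [0.5296, 0.3085, 0.1903]
tool_pos: [0.5296, 0.3085, 0.1899]
t 30.8 q [25.  9. 83. -0. 87. 57.] pos [0.5296 0.3085 0.1899] F [ 0.4 -0.1  0.6] op 0.0743
shift now-axes cm [-20.53  22.92   6.59] after-turn axes [-20.32  23.12   6.54] turn [ 0.12 -0.03  0.54]
```

```bash

python3 -m inch '[[[-2.93,3.27,0,0,0,0,-0.6],[-2.93,3.27,0,0,0,0,-0.6],[-2.93,3.27,0,0,0,0,-0.6],[-2.93,3.27,0,0,0,0,-0.6]]]' | sed -n 2p
python3 -m inch '[[[-2.93,3.27,2,0,0,0,-0.6],[-2.93,3.27,2,0,0,0,-0.6],[-2.93,3.27,2,0,0,0.5,-0.6],[0,0,0,0,0,0,-0.6],[0,0,0,0,0,0,-0.6]]]' | sed -n 2p
python3 goto.py .618 .0137 .065 58
python3 tubechk.py
python3 - <<'E'
from h import *
c=cam("top"); s=cam("side")
cv2.imwrite("pics/p9.png",np.hstack([cv2.resize(c["image"][150:250,140:240],(400,400),interpolation=2),cv2.resize(s["image"][150:230,240:320],(400,400),interpolation=2)]))
E
```

```text
tool_pos: [0.5794, 0.1386, 0.19]
tool_pos: [0.6161, 0.0128, 0.1292]
t 31.7 q [-4. 12. 87. -0. 81. 29.] pos [0.6161 0.0128 0.1292] F [ 0.7 -0.  -0.3] op 0.0746
shift now-axes cm [0.19 0.11 8.97] after-turn axes [0.18 0.11 8.97] turn [ 0.02  0.03 -0.19]
x    -112 -108 -104 -100  -96  -92  -88  -84  -80  -76  -72  -68  -64  -60  -56  -52  -48  -44  -40  -36  -32  -28  -24  -20  -16  -12   -8   -4    0    4    8   12   16   20   24   28   32   36   40   44   48   52   56   60   64   68   72   76   80   84   88   92   96  100  104  108  112
 -20  138  136  135  135  140  137  138   98   97   76   87   90   88   95  115  143  138  136  138  136  135  136  140  137  133  137  139  132  137  139  132  135  137  134  135  136  137  136  131  133  123  110   71   99   98   95  116  137  135   73   98  105  102  101   97  113   47
 -14  134  135  134  137  109   72   73   93  102   63   85   95   88   83   79   68   74   79   70   72   79   69   88   75   70   78   71   71   75   78   70   67   73   76   70   91   73   70   69   73   51   57   93   94   91   93   65   66   60   48   98  109  10
[... 771 characters left out ...]
  125  128  126  124  127  124  127  125  123  122  121  123  121  119  125  121  112  122  195  192  186  188  194  150
  14  134  132  134  131  109  107  100  122  114   97   88   84   83  111   86  108  120   98  109  114  110  108  116  107  105  104  105  105  104  103  103  111  118  103  114  116  102  108  116   99  105   76   65   87   86   88   83  102   97   68   97  112  118  119  108  114   65
  20  128  134  134  131  134  131  118  116  100   64   88   98   95   98   81   74   74   84  138  134  132  134  134  135  135  135  134  135  134  131  134  136  133  132  136  135  131  134  131  132  126  103   63   95   99   99  105  117  114  105  109  112  113  114  121  119   53
```

View pics/p9.png

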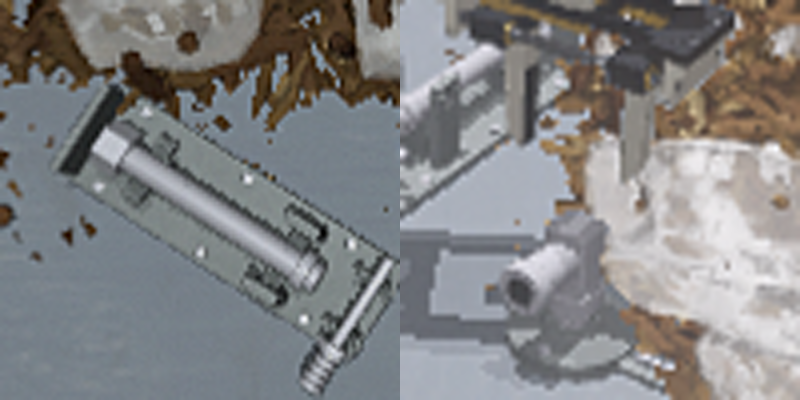

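```bash

python3 -m inch '[[[0.2,0.1,3,0,0,-0.2,-0.2],[0,0,2,0,0,0,-0.2],[0,0,0,0,0,0,-0.2],[0,0,0,0,0,0,-0.2]]]' | sed -n '2p;4p'
python3 goto.py .618 .0137 .065 58
python3 -m inch '[[[0,0,1.5,0,0,0,-0.2],[0,0,1.5,0,0,0,-0.2],[0,0,0.8,0,0,0,-0.2],[0,0,0,0,0,0,-0.2],[0,0,0,0,0,0,-0.2]]]' | sed -n '2p;4p'
python3 goto.py .618 .0137 .065 58
```

```text
tool_pos: [0.6186, 0.0159, 0.0807]
force: [0.3, -0.2, -0.8]
t 32.2 q [-3. 15. 89. -0. 76. 29.] pos [0.6186 0.0159 0.0807] F [ 0.3 -0.2 -0.8] op 0.0564
shift now-axes cm [-0.22  0.05  4.12] after-turn axes [-0.21  0.06  4.12] turn [ 0.12 -0.01  0.11]
tool_pos: [0.6183, 0.0146, 0.0414]
force: [0.1, 0.3, -0.1]
t 32.8 q [-3. 17. 91. -0. 72. 29.] pos [0.6183 0.0146 0.0414] F [ 0.1  0.3 -0.1] op 0.0555
shift now-axes cm [-0.09  0.03  0.19] after-turn axes [-0.09  0.03  0.19] turn [ 0.06  0.03 -0.02]
```

```bash

python3 -m inch '[[[0,0,0,0,0,0,0],[0,0,0,0,0,0,0.3],[0,0,0,0,0,0,1],[0,0,0,0,0,0,1],[0,0,0,0,0,0,1]]]' 12 | tail -2
python3 -m inch '[[[0,0,0,0,0,0,1],[0,0,0,0,0,0,1]]]' 30 | tail -2
python3 goto.py .618 .0137 .065 58
```

```text
force: [4.2, -2.7, -0.5]
opening: 0.0371
force: [4.8, -3.3, 0.1]
opening: 0.0362
t 33.5 q [-3. 17. 91. -0. 72. 29.] pos [0.6201 0.014  0.0428] F [ 4.8 -3.3  0.1] op 0.0362
shift now-axes cm [-0.14 -0.17  0.33] after-turn axes [-0.14 -0.17  0.33] turn [ 0.29 -0.05 -0.03]
```

```bash

python3 -m inch '[[[0,0.15,0,0,0,0,1],[0,0,0,0,0,4,1],[0,0,0.01,0,0,8,1],[0,0,0.01,0,0,8,1],[0,0,0.01,0,0,8,1]]]' | tail -2
python3 goto.py .618 .0137 .065 58
python3 -m inch '[[[0,0,0.01,0,0,8,1],[0,0,0.01,0,0,8,1],[0,0,0.01,0,0,8,1],[0,0,0.01,0,0,8,1],[0,0,0.01,0,0,8,1]]]' | tail -2
python3 -m inch '[[[0,0,0.01,0,0,8,1],[0,0,0.01,0,0,8,1],[0,0,0,0,0,6,1],[0,0,0,0,0,0,1],[0,0,0,0,0,0,1]]]' | tail -2
python3 goto.py .618 .0137 .065 -32
```

```text
force: [3.1, -2.9, 2.5]
opening: 0.0365
t 34.0 q [-3. 17. 90. -0. 72. 57.] pos [0.6209 0.0134 0.0425] F [ 3.1 -2.9  2.5] op 0.0365
shift now-axes cm [-0.24 -0.18  0.29] after-turn axes [-0.13 -0.27  0.3 ] turn [  0.22  -0.08 -28.33]
force: [2.7, -7.4, 2.3]
opening: 0.0364
force: [2.4, -8.8, 2.9]
opening: 0.0363
t 35.0 q [ -4.  17.  90.  -0.  72. 119.] pos [0.6209 0.0116 0.0418] F [ 2.4 -8.8  2.9] op 0.0363
shift now-axes cm [-0.36 -0.02  0.23] after-turn axes [-0.35 -0.02  0.23] turn [ 0.08 -0.29 -0.07]
```

```bash

python3 -m inch '[[[0,0,0,0,0,0,0.2],[0,0,0,0,0,0,-0.2],[0,0,0,0,0,0,-0.2],[0,0,-3,0,0,0,-0.2],[0,0,-3.5,0,0,-5,-0.2]]]' | tail -1
python3 -m inch '[[[0,0,0,0,0,-8.5,-0.2],[0,0,0,0,0,-8.5,-0.2],[0,0,0,0,0,-8.5,-0.2],[0,0,0,0,0,-8.5,-0.2],[0,0,0,0,0,-8.5,-0.2]]]' | sed -n 2p
python3 -m inch '[[[0,0,0,0,0,-8.5,-0.2],[0,0,0,0,0,-8.5,-0.2],[0,0,0,0,0,-8.5,-0.2],[0,0,0,0,0,-8.5,-0.2],[0,0,0,0,0,-8.5,-0.2]]]' | sed -n 2p
python3 -m inch '[[[0,0,0,0,0,-8.5,-0.2],[0,0,0,0,0,-8.5,-0.2],[0,0,0,0,0,-8.5,-0.2],[0,0,0,0,0,-8.5,-0.2],[0,0,0,0,0,-8.5,-0.2]]]' | sed -n 2p
python3 -m inch '[[[0,0,0,0,0,-8.5,-0.2],[0,0,0,0,0,-8.5,-0.2],[0,0,0,0,0,-8.5,-0.2],[0,0,0,0,0,-8.5,-0.2],[0,0,0,0,0,-8.5,-0.2]]]' | sed -n 2p
python3 -m inch '[[[0,0,0,0,0,-5,-0.2],[0,0,0,0,0,0,-0.2],[0,0,0,0,0,0,-0.2]]]' | sed -n 2p
python3 goto.py .6205 .012 .065 148
```

```text
opening: 0.0556
tool_pos: [0.6194, 0.0145, 0.1055]
tool_pos: [0.6194, 0.0145, 0.1055]
tool_pos: [0.6194, 0.0145, 0.1055]
tool_pos: [0.6194, 0.0145, 0.1055]
tool_pos: [0.6196, 0.0142, 0.1056]
t 37.8 q [ -3.  14.  88.  -0.  79. -61.] pos [0.6196 0.0142 0.1056] F [ 0.1 -0.5  0.2] op 0.0555
shift now-axes cm [-0.19 -0.14  6.61] after-turn axes [-0.2  -0.14  6.61] turn [-0.    0.08 -0.16]
```

```bash
cat > mk.py <<'E'
from h import *
def mark(n,C,lo,hi,z,thr=25):
    c=cam(n); g=cv2.cvtColor(c["image"],6).astype(np.float32)
    rs=np.arange(.050,.096,.002); an=np.arange(lo,hi,1.0); P=np.array([[C[0]+r*np.cos(np.radians(a)),C[1]+r*np.sin(np.radians(a)),z] for a in an for r in rs])
    u=proj(c,P).astype(np.float32); m=cv2.remap(g,u[:,0].reshape(len(an),-1),u[:,1].reshape(len(an),-1),1)
    return an,rs,m
if __name__=="__main__":
    for n,C,lo,hi,z in(("side",(.4455,-.0793),-100,-45,.009),("side",(.6205,.012),-65,5,.009),("top",(.4455,-.0793),-100,-45,.015),("top",(.569,-.2113),65,120,.015)):
        an,rs,m=mark(n,C,lo,hi,z); print(n,C)
        for a,row in list(zip(an,m))[::3]: print(int(a),*["%3d"%v for v in row])
E
python3 mk.py
```

```text
side (0.4455, -0.0793)
-100 107 103 104 106 114 121 143 168 182 181 180 179 179 179 179 179 179 179 178 178 178 177 177
-97 103 103 104 108 116 126 151 175 181 179 178 178 178 178 179 179 179 179 178 177 177 177 178
-94 103 104 105 107 111 123 152 180 181 179 178 178 177 177 177 177 177 177 177 177 178 178 178
-91 105 112 117 116 115 127 153 179 178 177 177 177 177 177 177 177 177 177 177 176 176 176 176
-88 112 132 151 143 135 126 118 114 131 143 156 169 177 177 176 176 176 177 177 177 176 175 175
-85 115 138 161 167 173 175 174 171 173 175 169 159 151 149 147 146 144 151 167 179 178 177 177
-82 116 144 172 177 177 177 178 178 178 177 177 177 178 180 182 181 180 178 175 173 154 137 128
-79 113 142 169 174 163 154 164 175 178 175 172 170 168 169 171 173 175 177 178 180 164 143 124
-76 113 142 179 203 204 208 211 211 200 181 165 170 178 186 192 195 174 143 140 153 157 132 106
-73 126 147 184 212 211 211 211 214 219 215 211 210 213 217 222 231 207 159 124 142 163 150 124
-70 135 148 165 179 185 184 181 177 174 176 177 178 180 179 174 174 175 164 161 166 168 159 137
-67 126 139 152 166 
[... 6045 characters left out ...]
 181 184 189 158  98 115 140
101 115 126 132 130 127 127 129 132 134 136 139 137 124 128 142 164 179 183 187 186 125 105 125
104  98 108 105 101  95 105 119 125 129 128 123 115 105 107 131 154 176 181 185 189 161 104 112
107  66  91 108 118 125 130 127 127 126 128 130 128 126 124 130 141 161 179 182 186 190 146  96
110  87 112 129 128 127 126 126 126 126 126 127 127 126 124 120 131 147 167 179 184 187 191 142
113  87 110 122 126 124 124 124 125 125 125 125 125 125 125 121 117 141 165 177 183 184 186 190
116  75 109 124 126 124 123 122 122 123 123 123 124 126 126 125 122 119 143 163 173 181 183 186
119  90 112 123 123 123 123 122 122 122 123 125 125 127 127 126 126 125 121 133 152 168 181 183
```

```bash

python3 -m inch '[[[-0.2,-0.15,2.5,0,0,-0.15,-0.2],[0,0,2.5,0,0,0,-0.2],[0,0,1.4,0,0,0,-0.2],[0,0,0,0,0,0,-0.2],[0,0,0,0,0,0,-0.2]]]' | sed -n '2p;4p'
python3 goto.py .6205 .012 .065 148
python3 -m inch '[[[0,0,0,0,0,0,0.1],[0,0,0,0,0,0,0.3],[0,0,0,0,0,0,1],[0,0,0,0,0,0,1],[0,0,0,0,0,0,1]]]' 12 | tail -2
python3 -m inch '[[[0,0,0,0,0,0,1],[0,0,0,0,0,0,1]]]' 30 | tail -2
python3 goto.py .6205 .012 .065 -29
```

```text
tool_pos: [0.6209, 0.0116, 0.0422]
force: [-0.3, -0.7, 0.2]
t 38.5 q [ -4.  17.  90.  -0.  72. -62.] pos [0.6209 0.0116 0.0422] F [-0.3 -0.7  0.2] op 0.0555
shift now-axes cm [0.06 0.02 0.27] after-turn axes [0.06 0.02 0.27] turn [-0.    0.11  0.13]
force: [-2.3, -1.5, 6.2]
opening: 0.0368
force: [-2.2, -2.8, 7.4]
opening: 0.0367
t 39.1 q [ -4.  17.  90.  -0.  72. -62.] pos [0.6214 0.0111 0.043 ] F [-2.2 -2.8  7.4] op 0.0367
shift now-axes cm [0.12 0.03 0.35] after-turn axes [-0.12 -0.03  0.35] turn [ 3.0000e-01 -1.0000e-02  1.7713e+02]
```

```bash

python3 -m inch '[[[0,0,0,0,0,8,1],[0,0,0,0,0,8,1],[0,0,0,0,0,8,1],[0,0,0.01,0,0,8,1],[0,0,0.01,0,0,8,1]]]' | tail -2
python3 -m inch '[[[0,0,0.01,0,0,8,1],[0,0,0.01,0,0,8,1],[0,0,0.01,0,0,8,1],[0,0,0.01,0,0,8,1],[0,0,0.01,0,0,8,1]]]' | tail -2
python3 -m inch '[[[0,0,0.01,0,0,8,1],[0,0,0.01,0,0,8,1],[0,0,0.01,0,0,8,1],[0,0,0.01,0,0,8,1],[0,0,0.01,0,0,8,1]]]' | tail -2
python3 -m inch '[[[0,0,0.01,0,0,8,1],[0,0,0.01,0,0,8,1],[0,0,0.01,0,0,8,1],[0,0,0.01,0,0,8,1],[0,0,0.01,0,0,8,1]]]' | tail -2
python3 -m inch '[[[0,0,0.01,0,0,8,1],[0,0,0.01,0,0,6,1],[0,0,0,0,0,0,1],[0,0,0,0,0,0,1]]]' | tail -2
python3 goto.py .6205 .012 .065 -29
```

```text
force: [-6.8, -6.0, 10.0]
opening: 0.0363
force: [-13.3, -5.3, 15.8]
opening: 0.0364
force: [-16.1, -0.2, 17.5]
opening: 0.0359
force: [-14.9, 2.5, 16.5]
opening: 0.0365
force: [-14.9, 4.3, 16.0]
opening: 0.0363
t 41.5 q [ -4.  17.  90.   0.  72. 112.] pos [0.6187 0.0126 0.0409] F [-14.9   4.3  16. ] op 0.0363
shift now-axes cm [ 0.19 -0.02  0.14] after-turn axes [ 0.19 -0.03  0.14] turn [0.05 0.14 3.15]
```

```bash

python3 -m inch '[[[0,0,0,0,0,0,0.2],[0,0,0,0,0,0,-0.2],[0,0,0,0,0,0,-0.2],[0,0,-3,0,0,0,-0.2],[0,0,-4,0,0,-7,-0.2]]]' | tail -1
python3 -m inch '[[[0,0,-4,0,0,-8.5,-0.2],[0,0,0,0,0,-8.5,-0.2],[0,0,0,0,0,-8.5,-0.2],[0,0,0,0,0,-8.5,-0.2],[0,0,0,0,0,-8.5,-0.2]]]' | sed -n 2p
python3 -m inch '[[[0,0,0,0,0,-8.5,-0.2],[0,0,0,0,0,-8.5,-0.2],[0,0,0,0,0,-8.5,-0.2],[0,0,0,0,0,0,-0.2],[0,0,0,0,0,0,-0.2]]]' | sed -n 2p
python3 goto.py .4455 -.0793 .15 49.5
```

```text
opening: 0.0555
tool_pos: [0.6207, 0.0116, 0.1498]
tool_pos: [0.6206, 0.0116, 0.1497]
t 43.0 q [-4. 12. 85. -0. 83. 38.] pos [0.6206 0.0116 0.1497] F [ 0.2 -1.1  0.4] op 0.0559
shift now-axes cm [-18.37  -7.22   2.5 ] after-turn axes [-18.28  -7.41   2.52] turn [ 0.1  -0.01 -0.63]
```

```bash

python3 -m inch '[[[-3.67,-1.45,0,0,0,-0.6,-0.2],[-3.67,-1.45,0,0,0,0,-0.2],[-3.67,-1.45,0,0,0,0,-0.2],[-3.67,-1.45,0,0,0,0,-0.2],[-3.67,-1.45,0,0,0,0,-0.2]]]' | sed -n 2p
python3 -m inch '[[[0,0,0,0,0,0,-0.2],[0,0,0,0,0,0,-0.2]]]' | sed -n 2p
python3 goto.py .4455 -.0793 .15 49.5
cat > view1.py <<'E'
from h import *
import sys
c=cam("top"); s=cam("side"); C=np.array([.6205,.012])
a=cv2.resize(c["image"][150:200,255:315],(480,400),interpolation=2); b=cv2.resize(s["image"][180:240,255:303],(320,400),interpolation=2)
for ang,col in((-30,(0,0,255)),):
    d=np.array([np.cos(np.radians(ang)),np.sin(np.radians(ang))])
    for r,z in((.066,.1),(.09,.1),(.055,.015),(.085,.015)):
        p=np.r_[C+d*r,z]; u=(proj(c,p)[0]+.5-[255,150])*8; v=(proj(s,p)[0]+.5-[255,180])*6.667
        cv2.circle(a,tuple(u.astype(int)),2,col,-1); cv2.circle(b,tuple(v.astype(int)),2,col,-1)
cv2.imwrite(sys.argv[1],np.hstack([a,b]))
E
python3 view1.py pics/v1.png
```

```text
tool_pos: [0.4452, -0.0817, 0.1496]
tool_pos: [0.4465, -0.0815, 0.1501]
t 43.8 q [-17. -15. 111.  -0.  84.  24.] pos [ 0.4465 -0.0815  0.1501] F [ 0.3  0.8 -0.2] op 0.0562
shift now-axes cm [ 0.1  -0.23  2.56] after-turn axes [ 0.1  -0.23  2.56] turn [ 0.18 -0.06 -0.02]
```

View pics/v1.png

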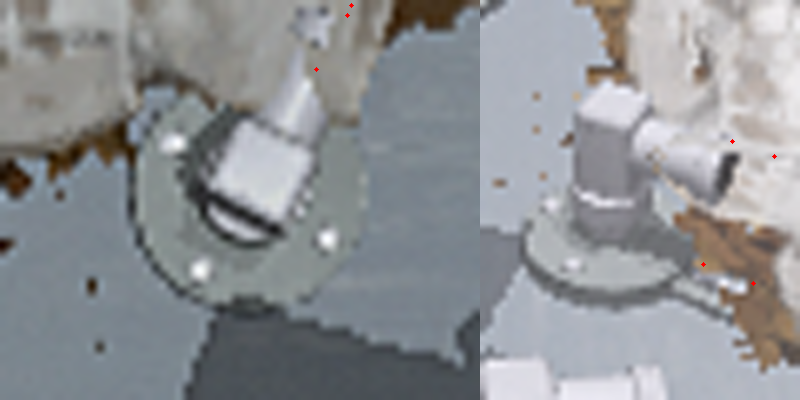

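```bash

python3 -m inch '[[[0.1,-0.2,3,0,0,0,-0.2],[0,0,2,0,0,0,-0.2],[0,0,0,0,0,0,-0.2],[0,0,0,0,0,0,-0.2]]]' | sed -n '2p;4p'
python3 goto.py .4455 -.0793 .065 49.5
python3 -m inch '[[[0,0,3,0,0,0,-0.2],[0,0,2.5,0,0,0,-0.2],[0,0,0.4,0,0,0,-0.2],[0,0,0,0,0,0,-0.2],[0,0,0,0,0,0,-0.2]]]' | sed -n '2p;4p'
python3 goto.py .4455 -.0793 .065 49.5
```

```text
tool_pos: [0.4461, -0.0787, 0.0999]
force: [0.5, -0.4, 0.4]
t 44.2 q [-16. -12. 114.  -0.  78.  24.] pos [ 0.4461 -0.0787  0.0999] F [ 0.5 -0.4  0.4] op 0.0556
shift now-axes cm [-0.08 -0.01  6.04] after-turn axes [-0.08 -0.    6.04] turn [0.06 0.   0.26]
tool_pos: [0.4473, -0.0796, 0.0427]
force: [0.7, -0.0, -0.2]
t 44.8 q [-17.  -8. 117.  -0.  71.  24.] pos [ 0.4473 -0.0796  0.0427] F [ 0.7 -0.  -0.2] op 0.0557
shift now-axes cm [-0.09 -0.15  0.32] after-turn axes [-0.09 -0.15  0.32] turn [ 0.24 -0.07  0.24]
```

```bash

python3 -m inch '[[[-0.05,-0.1,0.2,0,0,0.2,0.1],[0,0,0,0,0,0,0.3],[0,0,0,0,0,0,1],[0,0,0,0,0,0,1],[0,0,0,0,0,0,1]]]' 12 | tail -2
python3 -m inch '[[[0,0,0,0,0,0,1],[0,0,0,0,0,0,1]]]' 30 | tail -2
python3 goto.py .4455 -.0793 .065 -73
```

```text
force: [3.9, -4.0, -0.7]
opening: 0.0361
force: [4.5, -3.5, -0.5]
opening: 0.036
t 45.5 q [-17.  -8. 118.  -0.  70.  24.] pos [ 0.4463 -0.08    0.0398] F [ 4.5 -3.5 -0.5] op 0.0360
shift now-axes cm [-0.   -0.1   0.03] after-turn axes [-0.09  0.06  0.03] turn [ 1.2000e-01 -3.8000e-01  1.2252e+02]
```

```bash

python3 -m inch '[[[0,0,0,0,0,8.15,1],[0,0,0.01,0,0,8.15,1],[0,0,0.01,0,0,8.15,1],[0,0,0.01,0,0,8.15,1],[0,0,0.01,0,0,8.15,1]]]' | tail -2
python3 -m inch '[[[0,0,0,0,0,8.15,1],[0,0,0.01,0,0,8.15,1],[0,0,0.01,0,0,8.15,1],[0,0,0.01,0,0,8.15,1],[0,0,0.01,0,0,8.15,1]]]' | tail -2
python3 -m inch '[[[0,0,0,0,0,8.15,1],[0,0,0.01,0,0,8.15,1],[0,0,0.01,0,0,8.15,1],[0,0,0.01,0,0,8.15,1],[0,0,0.01,0,0,8.15,1]]]' | tail -2
python3 -m inch '[[[0,0,0,0,0,0,1],[0,0,0,0,0,0,1]]]' | tail -2
python3 goto.py .4455 -.0793 .065 -73
python3 -m inch '[[[0,0,0,0,0,0,0.2],[0,0,0,0,0,0,-0.2],[0,0,0,0,0,0,-0.2],[0,0,-3,0,0,0,-0.2],[0,0,-3.5,0,0,-5,-0.2]]]' | tail -1
python3 -m inch '[[[0,0,0,0,0,-8.5,-0.2],[0,0,0,0,0,-8.5,-0.2],[0,0,0,0,0,-8.5,-0.2],[0,0,0,0,0,-8.5,-0.2],[0,0,0,0,0,-8.5,-0.2]]]' | sed -n 2p
python3 -m inch '[[[0,0,0,0,0,-8.5,-0.2],[0,0,0,0,0,-8.5,-0.2],[0,0,0,0,0,-8.5,-0.2],[0,0,0,0,0,-8.5,-0.2],[0,0,0,0,0,-8.5,-0.2]]]' | sed -n 2p
python3 -m inch '[[[0,0,0,0,0,-8.5,-0.2],[0,0,0,0,0,-8.5,-0.2],[0,0,0,0,0,-8.5,-0.2],[0,0,0,0,0,-8.5,-0.2],[0,0,0,0,0,-8.5,-0.2]]]' | sed -n 2p
python3 -m inch '[[[0,0,0,0,0,-8.5,-0.2],[0,0,0,0,0,-8.5,-0.2],[0,0,0,0,0,-8.5,-0.2],[0,0,0,0,0,-8.5,-0.2],[0,0,0,0,0,-8.5,-0.2]]]' | sed -n 2p
python3 -m inch '[[[0,0,0,0,0,-5,-0.2],[0,0,0,0,0,0,-0.2],[0,0,0,0,0,0,-0.2]]]' | sed -n 2p
python3 goto.py .4465 -.0795 .065 107
```

```text
force: [6.8, -8.2, -4.1]
opening: 0.0359
force: [4.7, -11.3, -3.1]
opening: 0.036
force: [2.1, -13.5, -1.9]
opening: 0.0358
force: [1.6, -12.5, -2.2]
opening: 0.0359
t 47.1 q [-17.  -8. 118.  -0.  70. 146.] pos [ 0.4459 -0.082   0.0386] F [  1.6 -12.5  -2.2] op 0.0359
shift now-axes cm [-0.27 -0.04 -0.09] after-turn axes [-0.27 -0.04 -0.09] turn [-0.13 -0.42  0.24]
opening: 0.0555
tool_pos: [0.4444, -0.0785, 0.1024]
tool_pos: [0.4444, -0.0785, 0.1024]
tool_pos: [0.4444, -0.0785, 0.1024]
tool_pos: [0.4445, -0.0785, 0.1024]
tool_pos: [0.4445, -0.0787, 0.1024]
t 50.0 q [-17. -13. 114.  -0.  78. -34.] pos [ 0.4445 -0.0787  0.1024] F [0.2 0.5 0.1] op 0.0563
shift now-axes cm [-0.13  0.16  6.29] after-turn axes [-0.14  0.17  6.29] turn [0.06 0.07 0.14]
```

```bash

python3 -m inch '[[[-0.2,0.1,3,0,0,0.15,-0.2],[0,0,2.5,0,0,0,-0.2],[0,0,0.7,0,0,0,-0.2],[0,0,0,0,0,0,-0.2],[0,0,0,0,0,0,-0.2]]]' | sed -n '2p;4p'
python3 goto.py .4455 -.0809 .065 107
python3 -m inch '[[[0,0,0,0,0,0,0.1],[0,0,0,0,0,0,0.3],[0,0,0,0,0,0,1],[0,0,0,0,0,0,1],[0,0,0,0,0,0,1]]]' 12 | tail -2
python3 -m inch '[[[0,0,0,0,0,0,1],[0,0,0,0,0,0,1]]]' 30 | tail -2
python3 goto.py .4455 -.0809 .065 -72
```

```text
tool_pos: [0.4469, -0.0807, 0.0415]
force: [0.6, 0.3, 0.4]
t 50.5 q [-17.  -8. 117.  -0.  71. -34.] pos [ 0.4469 -0.0807  0.0415] F [0.6 0.3 0.4] op 0.0561
shift now-axes cm [ 0.02 -0.14  0.2 ] after-turn axes [ 0.02 -0.14  0.2 ] turn [0.12 0.11 0.1 ]
force: [-6.5, -1.2, 7.3]
opening: 0.0359
force: [-6.3, -1.7, 7.3]
opening: 0.0361
t 51.1 q [-17.  -8. 117.  -0.  71. -34.] pos [ 0.4458 -0.0811  0.0413] F [-6.3 -1.7  7.3] op 0.0361
shift now-axes cm [ 0.03 -0.02  0.18] after-turn axes [-0.03  0.02  0.18] turn [  0.18   0.   179.12]
```

```bash

python3 -m inch '[[[0,-0.1,-0.05,0,0,8,1],[0,0,0.01,0,0,8,1],[0,0,0.01,0,0,8,1],[0,0,0.01,0,0,8,1],[0,0,0.01,0,0,8,1]]]' | tail -2
python3 -m inch '[[[0,0,0,0,0,8,1],[0,0,0.01,0,0,8,1],[0,0,0.01,0,0,8,1],[0,0,0.01,0,0,8,1],[0,0,0.01,0,0,8,1]]]' | tail -2
python3 -m inch '[[[0,0,0,0,0,8,1],[0,0,0.01,0,0,8,1],[0,0,0.01,0,0,8,1],[0,0,0.01,0,0,8,1],[0,0,0.01,0,0,8,1]]]' | tail -2
python3 -m inch '[[[0,0,0,0,0,8,1],[0,0,0.01,0,0,8,1],[0,0,0.01,0,0,8,1],[0,0,0.01,0,0,8,1],[0,0,0.01,0,0,8,1]]]' | tail -2
python3 -m inch '[[[0,0,0,0,0,8,1],[0,0,0.01,0,0,7,1],[0,0,0,0,0,0,1],[0,0,0,0,0,0,1]]]' | tail -2
python3 goto.py .4455 -.0809 .065 -72
```

```text
force: [0.7, -2.2, -0.7]
opening: 0.0357
force: [0.4, -1.0, -1.1]
opening: 0.0358
force: [0.5, -2.0, 0.8]
opening: 0.0358
force: [0.6, -1.1, 0.3]
opening: 0.0358
force: [-1.0, -3.4, 0.0]
opening: 0.0363
t 53.5 q [-17.  -8. 118.  -0.  71. 141.] pos [ 0.4454 -0.0813  0.0396] F [-1.  -3.4  0. ] op 0.0363
shift now-axes cm [-0.03 -0.02  0.01] after-turn axes [-0.03 -0.02  0.01] turn [-0.07 -0.13  4.33]
```

```bash

python3 -m inch '[[[0,0,0,0,0,4.2,1],[0,0,0,0,0,0,1],[0,0,0,0,0,0,1]]]' | tail -2
python3 goto.py .4455 -.0809 .065 -72
python3 -m inch '[[[0,0,0,0,0,0,0.2],[0,0,0,0,0,0,-0.2],[0,0,0,0,0,0,-0.2],[0,0,-3,0,0,0,-0.2],[0,0,-5,0,0,0,-0.2]]]' | tail -1
python3 -m inch '[[[0,0,-3,0,0,-8,-0.2],[0,0,0,0,0,-8,-0.2],[0,0,0,0,0,-8,-0.2],[0,0,0,0,0,-8,-0.2],[0,0,0,0,0,-8,-0.2]]]' | sed -n 2p
python3 goto.py .57 -.2113 .15 5
```

```text
force: [-0.7, -3.5, 2.3]
opening: 0.0359
t 53.9 q [-17.  -8. 118.  -0.  71. 145.] pos [ 0.4454 -0.0812  0.0396] F [-0.7 -3.5  2.3] op 0.0359
shift now-axes cm [-0.03 -0.02  0.01] after-turn axes [-0.03 -0.02  0.01] turn [-0.07 -0.12  0.13]
opening: 0.055
tool_pos: [0.4451, -0.0805, 0.1493]
t 54.9 q [-17. -15. 111.  -0.  84. 105.] pos [ 0.4451 -0.0805  0.1493] F [-1.3  0.2  0.5] op 0.0554
shift now-axes cm [17.5   4.57  2.51] after-turn axes [11.3  14.12  2.48] turn [ 2.000e-02 -1.000e-01 -3.668e+01]
```

```bash

python3 -m inch '[[[3.5,0.91,0,0,0,0,-0.2],[3.5,0.91,0,0,0,0,-0.2],[3.5,0.91,0,0,0,0,-0.2],[3.5,0.91,0,0,0,0,-0.2],[3.5,0.91,0,0,0,0,-0.2]]]' | sed -n 2p
python3 -m inch '[[[0,0,0,0,0,-8.5,-0.2],[0,0,0,0,0,-8.5,-0.2],[0,0,0,0,0,-8.5,-0.2],[0,0,0,0,0,-8.5,-0.2],[0,0,0,0,0,-8.5,-0.2]]]' | sed -n 2p
python3 -m inch '[[[0,0,0,0,0,-8.5,-0.2],[0,0,0,0,0,-8.5,-0.2],[0,0,0,0,0,-8.5,-0.2],[0,0,0,0,0,-8.5,-0.2],[0,0,0,0,0,-8.5,-0.2]]]' | sed -n 2p
python3 -m inch '[[[0,0,0,0,0,-8.5,-0.2],[0,0,0,0,0,-8.5,-0.2],[0,0,0,0,0,-8.5,-0.2],[0,0,0,0,0,-8.5,-0.2],[0,0,0,0,0,-8.5,-0.2]]]' | sed -n 2p
python3 -m inch '[[[0,0,0,0,0,-8.5,-0.2],[0,0,0,0,0,-8.5,-0.2],[0,0,0,0,0,-8.5,-0.2],[0,0,0,0,0,-8.5,-0.2],[0,0,0,0,0,-8.5,-0.2]]]' | sed -n 2p
python3 -m inch '[[[0,0,0,0,0,-8.5,-0.2],[0,0,0,0,0,-8.5,-0.2],[0,0,0,0,0,-8.5,-0.2],[0,0,0,0,0,-8.5,-0.2],[0,0,0,0,0,-8.5,-0.2]]]' | sed -n 2p
python3 -m inch '[[[0,0,0,0,0,-4,-0.2],[0,0,0,0,0,0,-0.2],[0,0,0,0,0,0,-0.2]]]' | sed -n 2p
python3 goto.py .57 -.2113 .065 185.3
python3 - <<'E'
from h import *
# body orientation by minAreaRect of the bright top face, stations 3 (and 1)
c=cam("top"); g=cv2.cvtColor(c["image"],6)
for n,C,z in((3,(.4455,-.0809),.103),(1,(.6205,.012),.103)):
    d=proj(c,[np.r_[C,z]])[0]; x,y=np.round(d).astype(int); P=g[y-26:y+27,x-26:x+27]
    cv2.imwrite(f"pics/st{n}.png",P); print(n,d); 
    for r in P[8:44:1,8:46]: print("".join(" .:-=+*#%@"[min(9,v//23)] for v in r))
E
```

```text
tool_pos: [0.5701, -0.213, 0.1492]
tool_pos: [0.5692, -0.2119, 0.1492]
tool_pos: [0.5692, -0.2118, 0.1493]
tool_pos: [0.5692, -0.2118, 0.1493]
tool_pos: [0.5692, -0.2118, 0.1493]
tool_pos: [0.5692, -0.2119, 0.1493]
tool_pos: [0.5692, -0.212, 0.1494]
t 58.1 q [ -25.   10.   87.   -0.   83. -120.] pos [ 0.5692 -0.212   0.1494] F [-0.4  0.8  0.5] op 0.0558
shift now-axes cm [-0.07  0.07 10.99] after-turn axes [-0.08  0.06 10.99] turn [-0.04  0.07 -0.97]
3 [320.00506571 227.07549097]
---*++++++++++++++++====++=++=::::::::
---+++++++++++++========+=+++=::::::::
----+++++++=++++==+===+++++==:::::::::
-------++-=-+=+=--+==++=++=:::::::::::
------::-=******+++====++=:::::::::::-
------:---=++***+++++=====:::::::::::-
------==--*+=+**+++++++-:::::::::---::
-----==---++=-=+=++====::::::::::===--
---:=-----==---::-=::--:::::::::-=++:-
--:==-=--------::::::-::::::--=+==#*--
-:=-----------::::::--:::--=++***+#*-=
---------=----=--:::--::-+****####+++=
:=---------:=++-::::-::-=***###%%#=++=
:------==-:-=-::------:-===+#%%@@%====
-------=-::.:-=++-===--=++++*%%%@#====
=-------::.:=++++===---++++++=
[... 1522 characters left out ...]
:*****+---=*%@%%%%%@@@#=+++++++++++++
+-*****---+-#@%%%%%%@@%*=+++++*+++++++
+:*****=-:=*%@@@@@%@%@#=++++++*+++++++
+-******-::*#%@%@@%@@%#*++++++*+++++++
*-******-::.-*##@@@@@#+#++*+++*+++++++
+:******+-.=.:=*#@@@@**=*******+++++++
+:******++.#+-..=*#@#+%*******++++++++
+-******++-=%#+-..+**++**+*+*+++++*+++
++=*****+++:=%%#+-:.+***++#***+**+++++
*+:****+++++-.=#%*=-=***+@@**+++++++++
++:*****+++++=-:::-+****=@@++=++++++++
+++:******+++++++++*****++*+*+++++++++
+++=+**++*#*++++++*******+*++++++++++-
+++*:+**+@@***+++**********++++++++++-
+++*+-+**%@+**************+*++++**++--
++++**:++=**************++**********--
+++++*+:=*+*************=+++++++++++--
+++++++++-=*+*++**+++*==+++++++++++:--
```

```bash

python3 -m inch '[[[-0.1,0.05,4,0,0,-0.9,-0.2],[0,0,3,0,0,0,-0.2],[0,0,3,0,0,0,-0.2],[0,0,0,0,0,0,-0.2],[0,0,0,0,0,0,-0.2]]]' | sed -n '2p;4p'
python3 -m inch '[[[0,0,0.7,0,0,0,-0.2],[0,0,0,0,0,0,-0.2],[0,0,0,0,0,0,-0.2]]]' | sed -n '4p'
python3 goto.py .57 -.2113 .065 185.3
python3 -m inch '[[[0,0,0,0,0,0,0.1],[0,0,0,0,0,0,0.3],[0,0,0,0,0,0,1],[0,0,0,0,0,0,1],[0,0,0,0,0,0,1]]]' 12 | tail -2
python3 -m inch '[[[0,0,0,0,0,0,1],[0,0,0,0,0,0,1]]]' 30 | tail -2
python3 goto.py .57 -.2113 .065 185.3
```

```text
tool_pos: [0.57, -0.2115, 0.0497]
force: [0.2, -0.1, 0.3]
force: [0.3, 0.3, 0.3]
t 59.0 q [ -25.   15.   92.   -0.   72. -121.] pos [ 0.5711 -0.212   0.0438] F [0.3 0.3 0.3] op 0.0560
shift now-axes cm [0.1  0.09 0.43] after-turn axes [0.1  0.08 0.43] turn [-0.11  0.17  0.03]
force: [-0.3, -5.3, 1.9]
opening: 0.0367
force: [0.1, -5.6, 2.0]
opening: 0.0366
t 59.7 q [ -25.   15.   92.   -0.   72. -121.] pos [ 0.5707 -0.2126  0.0432] F [ 0.1 -5.6  2. ] op 0.0366
shift now-axes cm [0.06 0.14 0.37] after-turn axes [0.06 0.14 0.37] turn [-0.15  0.13  0.03]
```

```bash

python3 -m inch '[[[0,-0.08,0,0,0,8,1],[0,0,0.01,0,0,8,1],[0,0,0.01,0,0,8,1],[0,0,0.01,0,0,8,1],[0,0,0.01,0,0,8,1]]]' | tail -2
python3 -m inch '[[[0,0,0,0,0,8,1],[0,0,0.01,0,0,8,1],[0,0,0.01,0,0,8,1],[0,0,0.01,0,0,8,1],[0,0,0.01,0,0,8,1]]]' | tail -2
python3 -m inch '[[[0,0,0,0,0,8,1],[0,0,0.01,0,0,8,1],[0,0,0.01,0,0,8,1],[0,0,0.01,0,0,8,1],[0,0,0.01,0,0,8,1]]]' | tail -2
python3 -m inch '[[[0,0,0,0,0,8,1],[0,0,0.01,0,0,8,1],[0,0,0.01,0,0,8,1],[0,0,0.01,0,0,8,1],[0,0,0.01,0,0,8,1]]]' | tail -2
python3 -m inch '[[[0,0,0,0,0,8,1],[0,0,0.01,0,0,8,1],[0,0,0.01,0,0,8,1],[0,0,0.01,0,0,8,1],[0,0,0.01,0,0,8,1]]]' | tail -2
python3 -m inch '[[[0,0,0,0,0,8,1],[0,0,0.01,0,0,8,1],[0,0,0.01,0,0,8,1],[0,0,0.01,0,0,8,1],[0,0,0.01,0,0,8,1]]]' | tail -2
python3 -m inch '[[[0,0,0,0,0,0,1],[0,0,0,0,0,0,1]]]' | tail -2
python3 goto.py .57 -.2122 .065 -54.7
```

```text
force: [-0.0, -1.1, 3.1]
opening: 0.0363
force: [2.4, -0.6, 1.5]
opening: 0.0359
force: [4.7, -2.1, 0.7]
opening: 0.0365
force: [4.7, -3.0, -0.7]
opening: 0.036
force: [4.7, -5.4, -1.4]
opening: 0.0362
force: [2.7, -5.2, 0.4]
opening: 0.0364
force: [3.8, -4.9, -1.3]
opening: 0.0361
t 62.9 q [-25.  16.  92.  -0.  72. 119.] pos [ 0.5714 -0.2133  0.0407] F [ 3.8 -4.9 -1.3] op 0.0361
shift now-axes cm [-0.17  0.05  0.12] after-turn axes [-0.17  0.05  0.12] turn [-0.09 -0.23  0.  ]
```

```bash

python3 -m inch '[[[0,0,0,0,0,0,0.2],[0,0,0,0,0,0,-0.2],[0,0,0,0,0,0,-0.2],[0,0,-3,0,0,0,-0.2],[0,0,-3.5,0,0,-5,-0.2]]]' | tail -1
python3 -m inch '[[[0,0,0,0,0,-8.5,-0.2],[0,0,0,0,0,-8.5,-0.2],[0,0,0,0,0,-8.5,-0.2],[0,0,0,0,0,-8.5,-0.2],[0,0,0,0,0,-8.5,-0.2]]]' | sed -n 2p
python3 -m inch '[[[0,0,0,0,0,-8.5,-0.2],[0,0,0,0,0,-8.5,-0.2],[0,0,0,0,0,-8.5,-0.2],[0,0,0,0,0,-8.5,-0.2],[0,0,0,0,0,-8.5,-0.2]]]' | sed -n 2p
python3 -m inch '[[[0,0,0,0,0,-8.5,-0.2],[0,0,0,0,0,-8.5,-0.2],[0,0,0,0,0,-8.5,-0.2],[0,0,0,0,0,-8.5,-0.2],[0,0,0,0,0,-8.5,-0.2]]]' | sed -n 2p
python3 -m inch '[[[0,0,0,0,0,-8.5,-0.2],[0,0,0,0,0,-8.5,-0.2],[0,0,0,0,0,-8.5,-0.2],[0,0,0,0,0,-8.5,-0.2],[0,0,0,0,0,-8.5,-0.2]]]' | sed -n 2p
python3 -m inch '[[[0,0,0,0,0,-5,-0.2],[0,0,0,0,0,0,-0.2],[0,0,0,0,0,0,-0.2]]]' | sed -n 2p
python3 goto.py .571 -.2128 .065 125.3
```

```text
opening: 0.0554
tool_pos: [0.5701, -0.212, 0.1049]
tool_pos: [0.5701, -0.212, 0.1049]
tool_pos: [0.57, -0.212, 0.1049]
tool_pos: [0.57, -0.212, 0.1049]
tool_pos: [0.5702, -0.2122, 0.105]
t 65.7 q [-25.  12.  90.  -0.  78. -60.] pos [ 0.5702 -0.2122  0.105 ] F [-1.5 -0.4 -0. ] op 0.0559
shift now-axes cm [-0.09  0.03  6.55] after-turn axes [-0.1   0.03  6.55] turn [ 0.03  0.06 -0.11]
```

```bash

python3 -m inch '[[[-0.05,0.03,3,0,0,-0.1,-0.2],[0,0,2.5,0,0,0,-0.2],[0,0,0.9,0,0,0,-0.2],[0,0,0,0,0,0,-0.2],[0,0,0,0,0,0,-0.2]]]' | sed -n '2p;4p'
python3 -m inch '[[[0,0,0,0,0,0,0.1],[0,0,0,0,0,0,0.3],[0,0,0,0,0,0,1],[0,0,0,0,0,0,1],[0,0,0,0,0,0,1]]]' 12 | tail -2
python3 -m inch '[[[0,0,0,0,0,0,1],[0,0,0,0,0,0,1]]]' 30 | tail -2
python3 goto.py .571 -.2128 .065 93
python3 -m inch '[[[0,0,0,0,0,7.5,1],[0,0,0.01,0,0,7.5,1],[0,0,0.01,0,0,7.5,1],[0,0,0,0,0,7,1],[0,0,0,0,0,0,1]]]' | tail -2
python3 -m inch '[[[0,0,0,0,0,0,1],[0,0,0,0,0,0,1]]]' | tail -2
python3 goto.py .571 -.2128 .065 93
```

```text
tool_pos: [0.5715, -0.213, 0.0422]
force: [0.7, 1.2, 0.4]
force: [-0.4, -0.2, 5.1]
opening: 0.0365
force: [-0.7, -0.5, 6.6]
opening: 0.0361
t 66.9 q [-25.  16.  92.  -0.  72. -61.] pos [ 0.5716 -0.2131  0.0422] F [-0.7 -0.5  6.6] op 0.0361
shift now-axes cm [ 0.06 -0.03  0.27] after-turn axes [ 0.04 -0.06  0.27] turn [ 0.12  0.15 32.44]
force: [-0.8, -0.6, 6.3]
opening: 0.0357
force: [-0.3, -0.8, 5.4]
opening: 0.0362
t 67.6 q [-25.  16.  92.  -0.  72. -31.] pos [ 0.5715 -0.2132  0.0419] F [-0.3 -0.8  5.4] op 0.0362
shift now-axes cm [ 0.04 -0.05  0.24] after-turn axes [ 0.04 -0.05  0.24] turn [0.14 0.11 2.92]
```

```bash

python3 -m inch '[[[0,0,0,0,0,2,1],[0,0,0,0,0,0,1],[0,0,0,0,0,0,1]]]' | tail -2
python3 goto.py .571 -.2128 .065 93
python3 -m inch '[[[0,0,0,0,0,0,0.2],[0,0,0,0,0,0,-0.2],[0,0,0,0,0,0,-0.2],[0,0,-3,0,0,0,-0.2],[0,0,-5,0,0,0,-0.2]]]' | tail -1
python3 -m inch '[[[0,0,-4,0,0,0,-0.2],[0,0,0,0,0,0,-0.2],[0,0,0,0,0,0,-0.2]]]' | tail -1
python3 goto.py .6205 .012 .15 154.1
```

```text
force: [-1.4, -0.3, 6.7]
opening: 0.0362
t 67.9 q [-25.  16.  92.  -0.  72. -29.] pos [ 0.5715 -0.2131  0.0419] F [-1.4 -0.3  6.7] op 0.0362
shift now-axes cm [ 0.04 -0.05  0.24] after-turn axes [ 0.04 -0.05  0.24] turn [0.14 0.11 0.93]
opening: 0.0558
opening: 0.0559
t 68.7 q [-25.  10.  86.  -0.  84. -29.] pos [ 0.5716 -0.213   0.1623] F [-0.4  0.5 -0.9] op 0.0559
shift now-axes cm [22.12  6.41  3.75] after-turn axes [ 5.43 22.37  3.78] turn [  0.13   0.24 -60.16]
```

```bash

python3 -m inch '[[[4.4,1.28,0,0,0,0,-0.2],[4.4,1.28,0,0,0,0,-0.2],[4.4,1.28,0,0,0,0,-0.2],[4.4,1.28,0,0,0,0,-0.2],[4.4,1.28,0,0,0,0,-0.2]]]' | sed -n 2p
python3 -m inch '[[[0,0,1,0,0,-8.5,-0.2],[0,0,1,0,0,-8.5,-0.2],[0,0,0.7,0,0,-8.5,-0.2],[0,0,0,0,0,-8.5,-0.2],[0,0,0,0,0,-8.5,-0.2]]]' | sed -n 2p
python3 -m inch '[[[0,0,0,0,0,-8.5,-0.2],[0,0,0,0,0,-8.5,-0.2],[0,0,0,0,0,0,-0.2],[0,0,0,0,0,0,-0.2]]]' | sed -n 2p
python3 goto.py .6205 .012 .065 154.1
python3 - <<'E'
from h import *
c=cam("top"); g=cv2.cvtColor(c["image"],6).astype(np.float32)
# elbow direction: brightness of outlet vs angle, at z=.095 ring r=.03-.06
for n,C,m in((2,(.571,-.2128),93),(3,(.4455,-.0809),-72.5)):
    an=np.arange(m-36,m+37,3.); rs=np.arange(.024,.09,.004)
    P=np.array([[C[0]+r*np.cos(np.radians(a)),C[1]+r*np.sin(np.radians(a)),.09] for a in an for r in rs])
    u=proj(c,P).astype(np.float32); M=cv2.remap(g,u[:,0].reshape(len(an),-1),u[:,1].reshape(len(an),-1),1)
    print(n); [print(a,*["%3d"%v for v in r]) for a,r in zip(an,M)]
E
```

```text
tool_pos: [0.6181, 0.0131, 0.158]
tool_pos: [0.6175, 0.0115, 0.1303]
tool_pos: [0.6184, 0.0113, 0.132]
t 70.1 q [ -4.  12.  86.  -0.  82. -67.] pos [0.6184 0.0113 0.132 ] F [-0.6 -0.8 -0.3] op 0.0557
shift now-axes cm [-0.16  0.17  9.25] after-turn axes [-0.15  0.15  9.25] turn [-0.08 -0.05 -0.92]
2
57.0  58  67  75  85 118 131 130 128  92 123 128 127 126 126 127 129 117
60.0  77  64  75  75  95 130 130 132  81 112 130 129 128 125 127 131 112
63.0 108  66  75  77  86 129 131 132  93  99 130 129 127 127 129 108 158
66.0 134  95  77  82  73 123 136 135 114  79 127 128 128 128 128 115 176
69.0 144 121  98  89  80 112 131 132 129  85 122 127 125 126 109 147 186
72.0 152 136 117 106  84  78  99 120 125  94 128 128 127 128  94 166 186
75.0 160 148 133 122  96  79  71  71 110  85 103 126 127 130 112 176 186
78.0 165 156 148 138 120 100  81  71  93  94  70  75  88 102 149 184 186
81.0 170 162 156 151 144 137 124 107 108 113 106  77  67  71 148 188 188
84.0 176 168 165 161 158 153 148 138 140 144 141  85  57  63 155 189 191
87.0 184 175 173 170 168 164 162 156 153 162 146  65  50  63 163 188 
[... 2190 characters left out ...]
46 153 144 136 124 117 127 126 128
-60.5 180 193 186 136 123 179 191 178 134 132 131 120 128 130 128 127 128
-57.5 171 194 188 163 104 156 193 187 154 113  90  96 122 129 126 127 128
-54.5 147 189 191 178 105 133 191 192 182 124 100 119 130 126 127 127 127
-51.5 124 183 193 184 141 111 162 192 187 162 131 126 126 126 127 126 126
-48.5  97 176 196 190 176 100 133 184 190 183 153 129 124 127 127 124 123
-45.5  76 154 189 193 184 144 104 149 193 191 180 146 127 128 127 125 124
-42.5  61 118 178 196 192 177 118 121 150 196 189 180 148 130 124 124 125
-39.5  46  83 157 188 194 186 174 114 111 150 196 189 181 155 132 122 126
-36.5  37  66 116 175 194 193 186 169 108 107 141 196 191 184 168 138 124
```

```bash

python3 -m inch '[[[-0.15,0.15,3,0,0,-0.9,-0.2],[0,0,3,0,0,0,-0.2],[0,0,2.3,0,0,0,-0.2],[0,0,0,0,0,0,-0.2],[0,0,0,0,0,0,-0.2]]]' | sed -n '2p;4p'
python3 goto.py .6205 .012 .065 154.1
python3 -m inch '[[[0,0,0.3,0,0,0,0.1],[0,0,0,0,0,0,0.3],[0,0,0,0,0,0,1],[0,0,0,0,0,0,1],[0,0,0,0,0,0,1]]]' 12 | tail -2
python3 -m inch '[[[0,0,0,0,0,0,1],[0,0,0,0,0,0,1]]]' 30 | tail -2
python3 goto.py .6205 .012 .065 150
```

```text
tool_pos: [0.6213, 0.0118, 0.0507]
force: [0.7, 0.4, 0.9]
t 70.7 q [ -4.  17.  90.  -0.  73. -68.] pos [0.6213 0.0118 0.0507] F [0.7 0.4 0.9] op 0.0559
shift now-axes cm [ 0.08 -0.02  1.12] after-turn axes [ 0.08 -0.02  1.12] turn [-0.04  0.04  0.14]
force: [-2.1, -2.8, 6.5]
opening: 0.0363
force: [-2.8, -2.0, 6.9]
opening: 0.0361
t 71.3 q [ -4.  17.  90.  -0.  73. -68.] pos [0.6225 0.0112 0.0493] F [-2.8 -2.   6.9] op 0.0361
shift now-axes cm [ 0.22 -0.01  0.98] after-turn axes [ 0.21 -0.02  0.98] turn [-0.01  0.21  4.31]
```

```bash

python3 -m inch '[[[0,0,0,0,0,3.5,1],[0,0,0,0,0,0,1],[0,0,0,0,0,0,1]]]' | tail -2
python3 goto.py .6205 .012 .065 150
python3 -m inch '[[[0,0,0,0,0,0,0.2],[0,0,0,0,0,0,-0.2],[0,0,0,0,0,0,-0.2],[0,0,-3,0,0,0,-0.2],[0,0,-5,0,0,0,-0.2]]]' | tail -1
python3 -m inch '[[[0,0,-5,0,0,0,-0.2],[0,0,-3,0,0,0,-0.2],[0,0,0,0,0,0,-0.2]]]' | tail -1
python3 goto.py .5 .15 .25 150
```

```text
force: [-2.3, -3.5, 6.3]
opening: 0.0359
t 71.7 q [ -4.  17.  90.  -0.  73. -64.] pos [0.6224 0.011  0.0492] F [-2.3 -3.5  6.3] op 0.0359
shift now-axes cm [ 0.21 -0.    0.97] after-turn axes [ 0.21 -0.01  0.97] turn [-0.02  0.21  0.81]
opening: 0.0556
opening: 0.0559
t 72.5 q [ -4.  10.  80.  -0.  89. -64.] pos [0.6248 0.0123 0.2148] F [-0.  -0.7  0. ] op 0.0559
shift now-axes cm [17.59  5.96 -1.13] after-turn axes [17.69  5.69 -0.97] turn [0.28 0.63 0.86]
```

```bash

python3 -m inch '[[[0.5,-4.7,0,0,0,0,-0.2],[0.5,-4.7,0,0,0,0,-0.2],[0.5,-4.7,0,0,0,0,-0.2],[0.5,-4.7,0,0,0,0,-0.2]]]' | sed -n 2p
python3 -m inch '[[[0.5,-4.7,0,0,0,0,-0.2],[0.5,-4.7,0,0,0,0,-0.2],[0.5,-4.7,0,0,0,0,-0.2],[0.5,-4.7,0,0,0,0,-0.2]]]' | sed -n 2p
python3 -m inch '[[[0.5,-4.7,0,0,0,0,-0.2],[0.5,-4.7,0,0,0,0,-0.2],[0.5,-4.7,0,0,0,0,-0.2],[0.5,-4.7,0,0,0,0,-0.2]]]' | sed -n 2p
python3 - <<'E'
from h import *; from goto import w
c=cam("top"); s=cam("side")
a=cv2.resize(c["image"][165:245,150:250],(400,320),interpolation=2); b=cv2.resize(c["image"][150:230,265:365],(400,320),interpolation=2)
d=cv2.resize(s["image"][170:262,190:305],(350,280),interpolation=2)
e=cv2.resize(s["image"][188:238,250:312],(347,280),interpolation=2)
bot=np.hstack([d,e]); bot=np.pad(bot,((0,0),(0,800-bot.shape[1]),(0,0)))
cv2.imwrite("pics/fin.png",np.vstack([np.hstack([a,b]),bot]))
E
```

```text
tool_pos: [0.5108, -0.143, 0.2064]
tool_pos: [0.4019, -0.2975, 0.2067]
tool_pos: [0.2929, -0.4521, 0.2066]
```

View pics/fin.png

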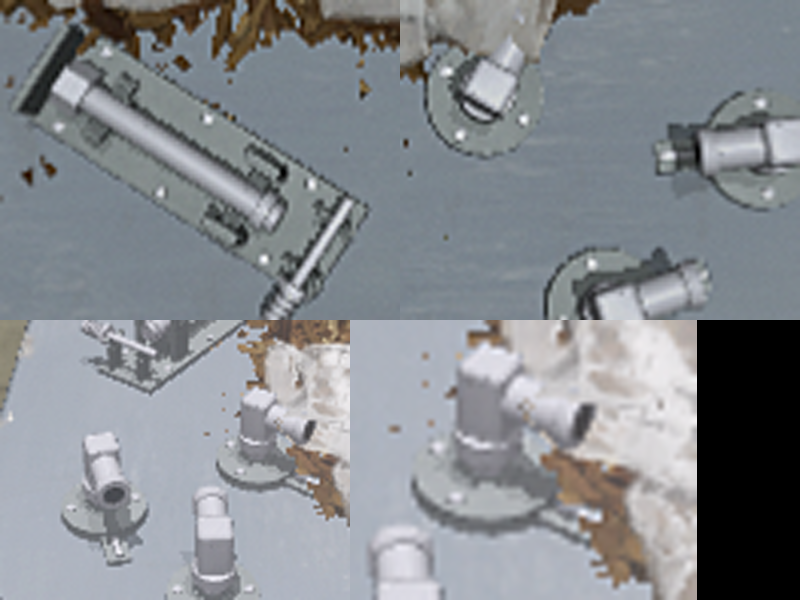

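```bash
python3 - <<'E'
from h import *
c=cam("top"); g=cv2.cvtColor(c["image"],6)
def rect(img,C,z,half,n=121):
    k=np.linspace(-half,half,n); X,Y=np.meshgrid(k,k,indexing="ij")
    u=proj(c,np.c_[(X+C[0]).ravel(),(Y+C[1]).ravel(),np.full(X.size,z)]).astype(np.float32)
    return cv2.remap(img,u[:,0].reshape(n,n),u[:,1].reshape(n,n),cv2.INTER_CUBIC)
for n,C,m in((1,(.6205,.012),-30),(2,(.571,-.2128),93),(3,(.4455,-.0809),-72.5)):
    p=rect(g,C,.103,.03)
    for thr in(175,185):
        M=(p>thr).astype(np.uint8); k=(p.shape[0]-1)/2
        M=cv2.morphologyEx(M,cv2.MORPH_OPEN,np.ones((31,31),np.uint8)*0+cv2.getStructuringElement(cv2.MORPH_ELLIPSE,(31,31)))
        cs=cv2.findContours(M,cv2.RETR_EXTERNAL,cv2.CHAIN_APPROX_NONE)[0]
        if cs:
            q=max(cs,key=cv2.contourArea); (cy,cx),(w_,h_),a=cv2.minAreaRect(q)
            print(n,thr,"ctr",(np.array([cx,cy])-k)*.5,"size mm",round(w_*.5,1),round(h_*.5,1),"edge angle mod90",round((90-a)%90,1),"mark mod90",m%90)
    # outlet edges by ring at z .085
    rs=(.040,.044,.048)
    an=np.arange(m-45,m+46,1.)
    for r in rs:
        P=np.c_[C[0]+r*np.cos(np.radians(an)),C[1]+r*np.sin(np.radians(an)),np.full(len(an),.085)]
        u=proj(c,P).astype(np.float32); v=cv2.remap(g.astype(np.float32),u[:,:1],u[:,1:],1).ravel()
        v=np.convolve(v,np.ones(3)/3,'same'); d=np.gradient(v); i=np.arange(len(an)); L=(i>5)&(i<45);H=(i>45)&(i<85)
        j=np.argmax(np.where(L,d,-9)); l=np.argmin(np.where(H,d,9)); print("   r",r,an[j],an[l],"mid",(an[j]+an[l])/2)
E
python3 mk.py | awk 'NR<45' | awk '$1<=-20 && $1>=-47 || /side/' | cut -c1-80 | tail -12
```

```text
1 175 ctr [-2.01764679  1.32941246] size mm 28.6 26.8 edge angle mod90 57.5 mark mod90 60
1 185 ctr [-1.94231033  1.2115345 ] size mm 27.6 25.7 edge angle mod90 56.3 mark mod90 60
   r 0.04 -61.0 -20.0 mid -40.5
   r 0.044 -59.0 2.0 mid -28.5
   r 0.048 -54.0 2.0 mid -26.0
2 175 ctr [-0.47399521  1.01929474] size mm 28.3 26.4 edge angle mod90 10.0 mark mod90 3
2 185 ctr [-0.45999908  1.46999931] size mm 26.9 24.1 edge angle mod90 8.1 mark mod90 3
   r 0.04 77.0 113.0 mid 95.0
   r 0.044 78.0 111.0 mid 94.5
   r 0.048 79.0 98.0 mid 88.5
3 175 ctr [-0.37659264  1.08041191] size mm 29.1 27.3 edge angle mod90 16.4 mark mod90 17.5
3 185 ctr [-0.10000229  1.30000114] size mm 28.1 25.6 edge angle mod90 18.4 mark mod90 17.5
   r 0.04 -89.5 -52.5 mid -71.0
   r 0.044 -89.5 -55.5 mid -72.5
   r 0.048 -86.5 -56.5 mid -71.5
-46 103 103 111 135 166 182 180 178 178 178 178 178 178 178 178 178 177 177 177 
side (0.6205, 0.012)
-47 165 168 171 175 182 175 175 182 173 155 147 154 161 145 127 125 137 139 125 
-44 148 165 171 176 175 183 176 165 169 182 181 181 181 170 146 146 167 186 142 
-41 131 147 158 151 147 147 138 133 144 156 173 184 150 120 120 123 130 120 107 
-38 116 130 138 133 127 123 123 123 130 138 144 125 106 107 110 110 106 108 110 
-35 114 127 140 141 138 131 122 134 150 156 141 122 133 141 138 121 104 105 107 
-32 117 130 142 151 156 152 150 160 185 218 207 187 183 196 207 186 150 111 105 
-29 123 131 143 150 153 159 165 170 186 197 197 198 195 195 201 173 121 104 111 
-26 138 140 145 144 145 147 151 155 156 145 139 141 148 159 156 120 103 109 110 
-23 146 143 142 139 138 137 132 129 121 111 111 109 107 103 103  97 102 104 101 
-20 138 138 136 134 133 130 122 116 108 102 101 101 102 100  97  98 100 105 109
```

```bash
python3 tubechk.py | sed -n '1p;5p'; python3 pinchk.py | sed -n '3p'; python3 -c "
from plant import robot
print(robot.read_state()['t']); print(robot.close_job())"
```

```text
x    -112 -108 -104 -100  -96  -92  -88  -84  -80  -76  -72  -68  -64  -60  -56  -52  -48  -44  -40  -36  -32  -28  -24  -20  -16  -12   -8   -4    0    4    8   12   16   20   24   28   32   36   40   44   48   52   56   60   64   68   72   76   80   84   88   92   96  100  104  108  112
   0  137  136  136  128  117  206  170  208  200  162  199  198  200  198  198  199  198  199  199  200  197  197  195  198  196  199  195  195  196  194  194  196  193  192  191  189  189  192  189  189  191  189  188  190  188  190  190  186  187  181  155  203  199  199  200  205  143
0 [132, 133, 134, 121, 124, 196, 210, 213, 208, 211, 219, 209, 210, 223, 210, 207, 214, 205, 204, 209, 204, 201, 204, 204, 160, 206, 197, 171, 182, 166, 187, 164, 185, 167, 171, 120, 130, 129]
74.1
the job is handed in; nothing more can be done
None
```

I handed the job in at 74 s. The pin is parked in the side notch, the tube lies turned end for end with its nut at the stop plate, and all three elbows were screwed clockwise to their marks.

**Pin and tube:** my last top-view check shows the pin lying in both ribs with its head towards +y. The tube lies straight in both saddles, about 5 mm towards the stop plate, within its play. It was turned about 18 cm above the bench, clear of the elbows, and had not been knocked aside when I last looked.

| Elbow (found at x, y) | Outlet | Mark |
|---|---|---|
| (0.57, -0.21) | about 94.5° | 93–94° |
| (0.445, -0.08) | about -72° | -72.5° |
| (0.62, 0.01) | -29° by the gripper's angle | about -30° |

**Checks that were weak or disagreed:**
- **Third elbow, (0.62, 0.01):** the packing film hides its mark from the top camera, so that mark was measured only from the side view, to about ±2–3°. A rough fit to the elbow body's edges gave -33° instead of -29°, which would put it slightly past the mark. The same fit was about 4° off on the (0.57, -0.21) elbow, so I went by the gripper's angle.
- **First pin grasp:** it closed on nothing because the fingertips really end 25.5 mm short of the reported tool point. I measured this by lowering the closed fingers onto the bench (about 26 N) and corrected for it afterwards.

The tape rolls, stamp and marker were not approached, and I did not check them again at the end.

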